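# Load the ultraviolet sanitising tray and hold its dead-man button half pressed

### The arm

A 6-joint arm with a two-finger parallel gripper is mounted at the origin on a cart in front of the work surface, level with it; the furniture and walls round the work are solid. World frame = base frame: x ahead of the robot, y to its left, z up, the work surface at z = 0. Lengths are in m, angles in degrees, forces in N, time in s.
With the tool pointing down it reaches from about 0.35 to 0.875 m from the base axis. Payload 4.2 kg.
Tool frame: the origin (TCP) lies between the finger pads; the fingertips stand 14 mm ahead of it and the grasp point (between the pads) lies 5 mm behind it; z points along the fingers, y is the line along which they close (so a half turn about z gives the same grasp; the last joint's range is limited). The gripper opens to 87 mm and grips with 3 to 60 N. Pads are 19 mm wide; open, the fingers measure 117 mm over their backs; the gripper's body (75 mm by 190 mm) begins 51 mm behind the grasp point.
Start: joints at [88.671, 22.042, 0.453, 0, -68.411, -14.817], TCP at [0.174, 0.6, 0.199] pointing down, gripper open.
Joint ranges: [-179.83, 179.83], [-69.29, 118.12], [-61.27, 80.66], [-181.25, 117.63], [-171.15, -9.14], [-177.46, 177.46]. Speed limits (degrees/s): [159.86, 159.86, 180, 180, 180, 180].

### API

Orientations are given as a 3x3 rotation matrix whose columns are the frame's x, y, z axes.
In Python, from station import * gives the robot as it stands. The module is installed in compiled form; this text tells all that it offers.
- The arm moves only by the tool play_rows, never from a script. Its argument "steps" is a list of rows, each an object of numbers: "ax", "ay", "az": the turn, a rotation vector about the tool's x, y, z in degrees; "dx", "dy", "dz": the shift along the tool's x, y, z in mm; "claw": the finger opening in mm, from 0 to 87. A call has 1 to 20 rows; each row shifts and turns the commanded pose from where the row before left it, along the tool's axes as they then stand; what a row does not reach is not made up. A row lasts 1/10 s, in which the tool goes at most 50 mm and 8.59 degrees, less where a joint would pass 70% of its speed; a pose out of reach is approached as far as the arm can. A call with a gripper value outside its range is refused whole. The fingers move at their own pace and stop on an object; the grip force is fixed at half the most. Time passes only in rows, so rows that do not move let the fingers close. It gives the time, the measured TCP pose, the force, the opening and the grip force at its end, in the units of the state.
- sense(): the state, without advancing time (a new reading comes with each control period).
- capture(name): name is "side" or "top"; returns a dict with "frame" (480x640x3 uint8, blue, green, red), "range_z" (480x640 float32, m along the optical axis (not along the pixel's ray), 0 where there is no reading), "fx", "fy", "cx", "cy" (pixels), "xyz" and "rotation" of the camera in the world. Camera axes: x right, y down, z forward; pixel columns grow to the right and rows downward; lengths in m; the calibration is good to about 2 mm. A picture is of the moment at which its call begins.
- finish_job(): hands the job in; it is judged then, once.
The state is a dict: "time_s": time; "joints": joint angles; "joint_velocities": joint speeds; "effort": joint torques, N m; "tcp_pos": TCP position; "ee_rot": TCP orientation; "wrist_force": force on the tool from outside, world axes, zero at the start; "moment": the same for the moment, N m; "gripper_width": opening from 0.0 (shut) to 1.0 (fully open); "gripper_force": force on a finger pad.
Only numpy, scipy, OpenCV 4.12 (cv2) and the standard library are available. Lean on these libraries where they do the work, as an engineer would, in place of code of your own. Each camera call takes 0.05 s, during which the arm holds its last target. There are 200 camera calls.

### The job

Pack the light-blue jar and the small wooden box into the white sanitising tray next to the mustard jar that already stands there, so that all three stand upright on the tray's floor between its low walls, and let go of them. Then push the tray's sprung red palm button half way down, about 12 mm of its 22 mm travel (the green ring on its stem is then sinking into the collar), and keep it there with the gripper, because the lamp only works while the button is held half way; never push it down to its stop. The program finishes while still holding the button like that, and the other things on the worktop are left alone.

Things in the scene. Friction and masses are not known exactly. Their poses are not given: they have to be found in the camera images.
- uv_tray: White fixed sanitising tray. Origin: on the worktop under the open tray's centre; z up, y along its length, x across, away from the robot. Inside 226 mm (y) by 78 mm (x); floor at z = 6 mm, rim at 30 mm, walls 6 mm. Behind it a console, 30 mm high, at x = 66 to 134, y = -100 to 100 mm, bears the red palm button, centred at x = 100, y = -55 mm.
- palm_button (a joint): Travel of the red palm button, m: 0 = up, 0.022 = down at its stop. It moves straight down and springs back: 4 N to start it, 9 N at 12 mm, 13 N at the stop. Its stem sinks into a black collar: just under the cap a yellow ring, below it an 8 mm green ring that enters the collar between 8 and 16 mm of travel.
- button_top (a point): Centre of the flat top of the red palm button (cap 40 mm across, 12 mm thick); 73 mm above the worktop when released; moves down with the button.
- mustard_jar: Mustard jar with a yellow lid, 64 mm diameter, 94 mm tall, standing in the tray at its end on the -y side, 1 to 4 mm from the end wall. Origin: centre of its underside.
- blue_jar: Light-blue glazed jar, largest diameter 67 mm, 82 mm tall, standing on the worktop; it can be gripped across at 45 to 65 mm height. Origin: centre of its underside; z up.
- wooden_box: Small stained wooden box, lid fixed shut, 66 mm along its x (the lid; the body below it is 64 mm), 80 mm along its y, 52 mm tall. Origin: centre of its underside; z up. Grip it across its x faces, high up (upper 22 mm), and set it in with its y along the tray's y: 66 mm across the 78 mm tray.
- egg_timer: White kitchen timer, 69 mm across, 56 mm tall, a bystander at the back. Origin: centre of its underside.
- cream_pot: Low white and red round pot, 63 mm across, 34 mm tall, a bystander at the back. Origin: centre of its underside.
- teaspoon: Teaspoon lying at the back, 132 mm long, a bystander. Origin: underneath its middle.
There are look-alikes about, which are no part of the job. What is shaped like the blue_jar but black is not meant. Of the things that look like the wooden_box, take the one that is farthest to the robot's left at the start.

How it is judged (in metres and radians):
On the way, in this order (a step that is already met when the one before it is completed fails the run):
1. jar and box stand upright on the tray's floor beside the mustard jar, let go, with the button still up (x of mustard_jar in the frame of uv_tray between -0.012 and 0.012 m and y of mustard_jar in the frame of uv_tray between -0.09 and 0.09 m and z of mustard_jar in the frame of uv_tray between 0.002 and 0.0095 m and angle between each of mustard_jar, blue_jar, wooden_box's own z axis and vertical below 0.1 rad and linear speed of each of mustard_jar, blue_jar, wooden_box below 0.03 m/s and contact force between the fingers and mustard_jar below 0.3 N and x of blue_jar in the frame of uv_tray between -0.012 and 0.012 m and y of blue_jar in the frame of uv_tray between -0.09 and 0.09 m and z of blue_jar in the frame of uv_tray between 0.002 and 0.0095 m and contact force between the fingers and blue_jar below 0.3 N and x of wooden_box in the frame of uv_tray between -0.012 and 0.012 m and y of wooden_box in the frame of uv_tray between -0.082 and 0.082 m and z of wooden_box in the frame of uv_tray between 0.002 and 0.0095 m and contact force between the fingers and wooden_box below 0.3 N and value of joint palm_button below 0.003 m), for 0.2 s.
2. the button is kept half pressed (8 to 16 mm) for a second (x of mustard_jar in the frame of uv_tray between -0.012 and 0.012 m and y of mustard_jar in the frame of uv_tray between -0.09 and 0.09 m and z of mustard_jar in the frame of uv_tray between 0.002 and 0.0095 m and angle between each of mustard_jar, blue_jar, wooden_box's own z axis and vertical below 0.1 rad and linear speed of each of mustard_jar, blue_jar, wooden_box below 0.03 m/s and contact force between the fingers and mustard_jar below 0.3 N and x of blue_jar in the frame of uv_tray between -0.012 and 0.012 m and y of blue_jar in the frame of uv_tray between -0.09 and 0.09 m and z of blue_jar in the frame of uv_tray between 0.002 and 0.0095 m and contact force between the fingers and blue_jar below 0.3 N and x of wooden_box in the frame of uv_tray between -0.012 and 0.012 m and y of wooden_box in the frame of uv_tray between -0.082 and 0.082 m and z of wooden_box in the frame of uv_tray between 0.002 and 0.0095 m and contact force between the fingers and wooden_box below 0.3 N and value of joint palm_button between 0.008 and 0.016 m), for 1 s.
At the end, for the whole second after the job is handed in: All three things stand upright (within 0.1 rad) on the tray's floor (within 3.5 mm) and within 12 mm of its middle line, at rest and untouched by the fingers, while the gripper holds the button still at 8 to 16 mm of travel with over 3 N (all of step 2 and velocity of joint palm_button between -0.01 and 0.01 m/s and contact force between any of the fingers, the arm and palm_button above 3 N); the arm keeps its last pose, push and grip.
It fails at once if the button is pushed down to its stop (beyond 20 mm) (value of joint palm_button above 0.02 m).
It fails at once if the mustard jar is lifted out or tipped over (z of mustard_jar in the frame of uv_tray above 0.03 m or angle between mustard_jar's own z axis and vertical above 0.5 rad).
It fails at once if a bystander is moved by more than 25 mm (distance of any of egg_timer, cream_pot, teaspoon from where it was at the start of the episode above 0.025 m).
It also fails if it takes over 58 s, if anything falls off the work surface, if the arm or the gripper's body presses on something with over 40 N, if the wrist force passes 120 N, or if a joint passes its speed limit or range.

## Working session

There is one attempt and no reset: what is moved stays moved. The work goes in short steps, Python scripts to look and compute and a tool call to move; the robot and the scene stay as the last step left them, time stands still between calls to the robot, and variables do not carry over. Pictures are saved under pics/ and viewed, at most 10 in all, crops included, and the job is handed in when it is done.

Besides the shell and the picture viewer there is one more tool, called after "Call:" by a JSON object that holds its "api" and its "payload". play_rows: Moves the arm, as the interface text tells. Its arguments: {"type":"object","properties":{"steps":{"type":"array"}},"required":["steps"]}

```bash
mkdir -p pics
python3 - <<'E'
from station import *
import cv2,numpy as np
s=sense();print(s['tcp_pos'],s['ee_rot'],s['gripper_width'],s['time_s'])
for n in("side","top"):
    c=capture(n);cv2.imwrite(f"pics/{n}0.png",c["frame"]);np.savez(f"{n}0.npz",**c)
    print(n,c['fx'],c['fy'],c['cx'],c['cy'],c['xyz'],np.round(c['rotation'],3).tolist(),c['range_z'].min(),c['range_z'].max())
E
```

```text
[0.17360358 0.59969951 0.19811879] [[ 9.60500083e-01 -2.78279195e-01 -5.29587309e-04]
 [-2.78279677e-01 -9.60497524e-01 -2.21997984e-03]
 [ 1.09106904e-04  2.27966421e-03 -9.99997396e-01]] 0.9977281485122531 0.0
side 451.8351180385965 451.8351180385965 318.644682064919 242.93732023704558 [0.61321382 0.38726141 0.60270714] [[-1.0, 0.017, 0.007], [0.005, 0.625, -0.781], [-0.017, -0.78, -0.625]] 0.0 1.644557
top 569.2330458713744 569.2330458713744 315.9429754821413 242.0731665597339 [ 0.4317986  -0.28091499  1.15131868] [[0.025, -0.987, 0.157], [-1.0, -0.027, -0.014], [0.019, -0.156, -0.988]] 0.0 2.0339386
```

View pics/side0.png

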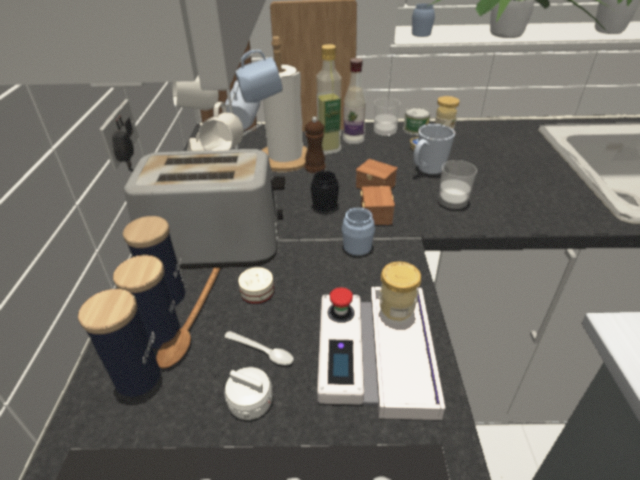

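View pics/top0.png

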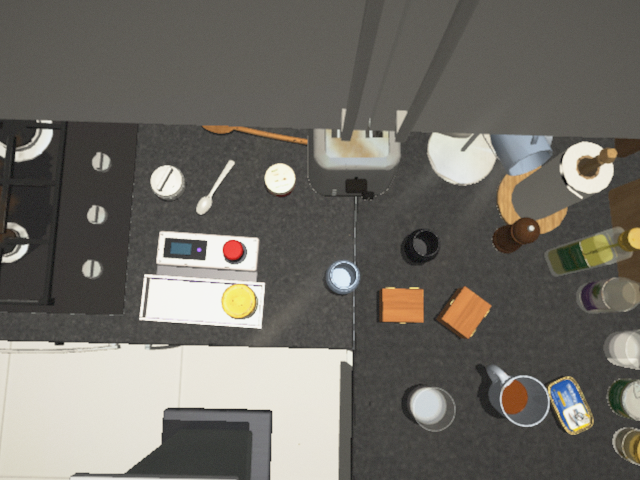

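The side view shows the tray at about (405,350) with the mustard jar at (400,290), the red button at (341,298), the blue jar at (358,232) and two wooden boxes at (378,205) and (376,175). In the top view the blue jar is at (342,277) with the black look-alike at (422,245), and the tray spans (140–265, 275–328). The leftmost (+y) box is the one at (402,305), and the other is at (465,313).

```bash
cat > h.py <<'E'
import numpy as np,cv2
def cloud(c):
    v,u=np.mgrid[0:480,0:640]; z=c['range_z'].astype(float)
    p=np.stack([(u-c['cx'])/c['fx']*z,(v-c['cy'])/c['fy']*z,z],-1)
    return p@np.array(c['rotation']).T+np.array(c['xyz'])
def ray(c,uv,h):
    uv=np.atleast_2d(uv).astype(float)
    d=np.c_[(uv[:,0]-c['cx'])/c['fx'],(uv[:,1]-c['cy'])/c['fy'],np.ones(len(uv))]@np.array(c['rotation']).T
    o=np.array(c['xyz']); return o+d*((h-o[2])/d[:,2])[:,None]
def proj(c,p):
    q=(np.atleast_2d(p)-np.array(c['xyz']))@np.array(c['rotation'])
    return np.c_[q[:,0]/q[:,2]*c['fx']+c['cx'],q[:,1]/q[:,2]*c['fy']+c['cy']]
R=dict(blue=((95,40,50),(125,255,255)),orange=((3,110,60),(14,255,255)),yellow=((18,120,80),(32,255,255)),white=((0,0,140),(179,60,255)))
def mask(c,col,box):
    h=cv2.cvtColor(c['frame'],cv2.COLOR_BGR2HSV)
    m=(cv2.inRange(h,(0,170,90),(2,255,255))|cv2.inRange(h,(172,170,90),(179,255,255))) if col=='red' else cv2.inRange(h,*R[col])
    o=np.zeros_like(m);x0,y0,x1,y1=box;o[y0:y1,x0:x1]=m[y0:y1,x0:x1]
    k,l,s,_=cv2.connectedComponentsWithStats(o)
    return l==1+np.argmax(s[1:,4])
E
python3 - <<'E'
from h import *
B=dict(top=dict(blue=(320,255,365,300),orange=(375,280,427,328),yellow=(215,280,262,325),red=(215,232,250,268),white=(130,265,275,335)),
 side=dict(blue=(335,200,380,260),orange=(358,183,397,226),yellow=(375,260,425,300),red=(325,285,358,310),white=(360,280,450,420)))
for n in B:
    c=dict(np.load(n+'0.npz'));P=cloud(c)
    for k,b in B[n].items():
        m=mask(c,k,b)&(c['range_z']>0);p=P[m];zt=np.percentile(p[:,2],[5,50,90,95,99])
        uv=np.argwhere(m)[:,::-1]
        print(n,k,m.sum(),'px bbox',uv.min(0),uv.max(0),'z%',np.round(zt,4))
        q=p[p[:,2]>zt[3]-.008].astype(np.float32)
        if k=='white': q=p[(p[:,2]>.024)&(p[:,2]<.036)].astype(np.float32)
        if k in('orange','white'): 
            r=cv2.minAreaRect(q[:,:2]);print('   rect',np.round(r[0],4),np.round(r[1],4),r[2])
        else:
            r=cv2.minEnclosingCircle(q[:,:2]);print('   circ',np.round(r[0],4),round(r[1],4),'xrange',np.percentile(q[:,0],[1,99]),np.percentile(q[:,1],[1,99]))
E
```

```text
top blue 66 px bbox [348 271] [358 286] z% [0.0023 0.0071 0.0726 0.0769 0.0813]Traceback (most recent call last):
  File "<stdin>", line 15, in <module>
cv2.error: OpenCV(4.12.0) /io/opencv/modules/imgproc/src/shapedescr.cpp:201: error: (-215:Assertion failed) count >= 0 && (depth == CV_32F || depth == CV_32S) in function 'minEnclosingCircle'
```

```bash
cat > m.py <<'E'
from h import *
B=dict(top=dict(blue=(320,255,365,300),orange=(375,280,427,328),yellow=(215,280,262,325),red=(215,232,250,268),white=(130,265,275,335)),
 side=dict(blue=(335,200,380,260),orange=(358,183,397,226),yellow=(375,260,425,300),red=(325,285,358,310),white=(360,280,450,420)))
for n in B:
    c=dict(np.load(n+'0.npz'));P=cloud(c)
    for k,b in B[n].items():
        if k=='blue':
            m=np.zeros((480,640),bool);m[b[1]:b[3],b[0]:b[2]]=1;m&=(P[...,2]>.03)&(P[...,2]<.095)
        else: m=mask(c,k,b)&(c['range_z']>0)
        p=P[m];zt=np.percentile(p[:,2],[5,50,90,95,99]);uv=np.argwhere(m)[:,::-1]
        print(n,k,m.sum(),'px bbox',uv.min(0),uv.max(0),'z%',np.round(zt,4))
        q=p[p[:,2]>zt[3]-.008]
        if k=='white': q=p[(p[:,2]>.024)&(p[:,2]<.036)]
        if k=='blue': q=p
        q=np.ascontiguousarray(q[:,:2].astype(np.float32))
        r=cv2.minAreaRect(q);print('   rect',np.round(r[0],4),np.round(r[1],4),r[2])
        e=cv2.minEnclosingCircle(q);print('   circ',np.round(e[0],4),round(e[1],4),np.round(np.percentile(q,[1,99],axis=0),4).tolist())
E
python3 m.py
```

```text
top blue 490 px bbox [325 260] [359 294] z% [0.0525 0.071  0.0832 0.0843 0.0856]
   rect [ 0.5395 -0.3492] [0.0658 0.065 ] 65.02989196777344
   circ [ 0.5397 -0.3494] 0.0334 [[0.508, -0.3818], [0.5712, -0.3178]]
top orange 1470 px bbox [379 288] [423 322] z% [0.0271 0.0522 0.0551 0.0557 0.057 ]
   rect [ 0.4876 -0.4656] [0.0636 0.08  ] 1.2448492050170898
   circ [ 0.4875 -0.4661] 0.0497 [[0.4566, -0.5045], [0.5194, -0.4269]]
top yellow 739 px bbox [222 284] [255 317] z% [0.0967 0.1008 0.1035 0.1041 0.1054]
   rect [ 0.4864 -0.1559] [0.0604 0.059 ] 1.4099931716918945
   circ [ 0.486  -0.1558] 0.031 [[0.4564, -0.1849], [0.5147, -0.1273]]
top red 312 px bbox [223 240] [242 259] z% [0.0698 0.0738 0.0765 0.0773 0.0784]
   rect [ 0.5836 -0.1377] [0.0369 0.0363] 46.89694595336914
   circ [ 0.5838 -0.1383] 0.0193 [[0.566, -0.1554], [0.6012, -0.1203]]
top white 5873 px bbox [139 265] [264 328] z% [0.0044 0.0093 0.0313 0.0328 0.0359]
   rect [ 0.5039 -0.0777] [0.2382 0.1235] 87.46887969970703
   circ [ 0.4875 -0.0774] 0.1262 [[0.4391, -0.196], [0.5599, 0.0415]]
side blue 1204 px bbox [342 200]
[... 341 characters left out ...]
858 -0.4669] 0.0508 [[0.4562, -0.5078], [0.5189, -0.4268]]
side yellow 582 px bbox [381 263] [420 291] z% [0.0916 0.0993 0.1008 0.101  0.1019]
   rect [ 0.4862 -0.1522] [0.0569 0.0615] 70.14921569824219
   circ [ 0.4855 -0.1542] 0.0317 [[0.4564, -0.1814], [0.5155, -0.1253]]
side red 288 px bbox [331 288] [351 305] z% [0.0689 0.0729 0.0741 0.0745 0.0752]
   rect [ 0.5832 -0.135 ] [0.0337 0.0328] 87.26576232910156
   circ [ 0.5838 -0.1349] 0.018 [[0.5684, -0.151], [0.5994, -0.1186]]
side white 7139 px bbox [360 286] [445 409] z% [0.0045 0.0073 0.0298 0.0306 0.0324]
   rect [ 0.4983 -0.0795] [0.2395 0.1165] 86.86079406738281
   circ [ 0.486  -0.0794] 0.1272 [[0.4385, -0.1947], [0.5605, 0.0408]]
```

Run:
```python
from h import *
for n in('top','side'):
    c=dict(np.load(n+'0.npz'));P=cloud(c)
    q=P[(c['range_z']>0)]; q=q[(q[:,2]>.024)&(q[:,2]<.036)]
    t=np.radians(-2.7)
    for it in range(3):
        o=np.array([.485,-.078]); L=(q[:,:2]-o)@np.array([[np.cos(t),-np.sin(t)],[np.sin(t),np.cos(t)]])
        near=L[(L[:,0]<-.033)&(L[:,0]>-.052)&(abs(L[:,1])<.1)]; far=L[(L[:,0]>.033)&(L[:,0]<.052)&(abs(L[:,1])<.1)]
        a=[];
        for w in(near,far):
            f=np.polyfit(w[:,1],w[:,0],1);a.append(f)
        t-=np.mean([f[0] for f in a])
    ends=[L[(abs(L[:,0])<.03)&(abs(L[:,1]-s*.116)<.012)][:,1] for s in(-1,1)]
    print(n,np.degrees(t),'walls x',[(round(f[0],3),round(f[1],4)) for f in a],[len(near),len(far)],'ends',[np.round(np.percentile(e,[5,50,95]),4) for e in ends])
    # box: long side direction from mask top
    b=dict(top=(375,280,427,328),side=(358,183,397,226))[n]
    m=mask(c,'orange',b)&(P[...,2]>.045);p=P[m]
    r=cv2.minAreaRect(np.ascontiguousarray(p[:,:2].astype(np.float32)));print('box',r,p[:,2].mean())
    k=P[(P[...,0]>.5)&(P[...,0]<.58)&(P[...,1]>-.39)&(P[...,1]<-.31)&(c['range_z']>0)]
    for lo in(.035,.045,.055,.065,.075):
        s=k[(k[:,2]>lo)&(k[:,2]<lo+.01)]
        if len(s)>5: print('jar',lo,np.round([s[:,0].min(),s[:,0].max(),s[:,1].min(),s[:,1].max()],4))
```

```text
top -2.5232809473679634 walls x [(np.float64(0.001), np.float64(-0.04)), (np.float64(-0.001), np.float64(0.0433))] [345, 347] ends [array([-0.1177, -0.115 , -0.1119]), array([0.1138, 0.1162, 0.1196])]
box ((0.4792745113372803, -0.3924593925476074), (0.06960855424404144, 0.23224788904190063), 6.371407985687256) 0.059545938871389044
jar 0.045 [ 0.5064  0.5727 -0.3823 -0.3161]
jar 0.055 [ 0.5077  0.5718 -0.3818 -0.316 ]
jar 0.065 [ 0.5092  0.5687 -0.3789 -0.3194]
jar 0.075 [ 0.5153  0.5677 -0.3742 -0.323 ]Traceback (most recent call last):
  File "<stdin>", line 14, in <module>
    return _quantile_unchecked(
        a, q, axis, out, overwrite_input, method, keepdims, weights)
    return _ureduce(a,
                    func=_quantile_ureduce_func,
    ...<5 lines>...
                    overwrite_input=overwrite_input,
                    method=method)
    r = func(a, **kwargs)
    result = _quantile(arr,
                       quantiles=q,
    ...<2 lines>...
                       out=out,
                       weights=wgt)
    slices_having_nans = np.isnan(arr[-1, ...])
                                  ~~~^^^^^^^^^
IndexError: index -1 is out of bounds for axis 0 with size 0
```

Run:
```python
from h import *
for n in('top','side'):
    c=dict(np.load(n+'0.npz'));P=cloud(c);ok=c['range_z']>0
    b=dict(top=(375,280,427,328),side=(358,183,397,226))[n]
    m=mask(c,'orange',b)&ok&(P[...,2]>.045)&(P[...,2]<.06);p=P[m];ctr=(p.min(0)+p.max(0))/2
    yb=np.arange(-.03,.031,.004)+ctr[1];xb=np.arange(-.024,.025,.004)+ctr[0]
    lo=[];hi=[];l2=[];h2=[]
    for y in yb:
        s=p[abs(p[:,1]-y)<.002][:,0]
        if len(s)>3: lo.append((y,s.min()));hi.append((y,s.max()))
    for x in xb:
        s=p[abs(p[:,0]-x)<.002][:,1]
        if len(s)>3:l2.append((x,s.min()));h2.append((x,s.max()))
    f=lambda a:np.polyfit(*np.array(a).T,1)
    print(n,'yaw from x faces',[-np.degrees(f(a)[0]).round(2) for a in(lo,hi)],'y faces',[np.degrees(f(a)[0]).round(2) for a in(l2,h2)],
      'x',np.mean([a[1] for a in lo]),np.mean([a[1] for a in hi]),'y',np.mean([a[1] for a in l2]),np.mean([a[1] for a in h2]))
    q=P[ok&(P[...,2]>.09)&(P[...,2]<.45)]
    for nm,(x,y) in dict(jar=(.54,-.349),box=(.4875,-.466),tray=(.486,-.078),route=(.4,.2)).items():
        s=q[(abs(q[:,0]-x)<.15)&(abs(q[:,1]-y)<.08)]
        if len(s): print(nm,len(s),s.min(0).round(3),s.max(0).round(3))
    t=np.radians(-2.5);o=np.array([.4866,-.0775]);q=P[ok];q=q[(q[:,2]>.024)&(q[:,2]<.036)]
    L=(q[:,:2]-o)@np.array([[np.cos(t),-np.sin(t)],[np.sin(t),np.cos(t)]])
    for s in(-1,1):
        w=L[(abs(s*L[:,0]-.042)<.009)&(abs(L[:,1])<.1)];e=L[(abs(L[:,0])<.03)&(abs(s*L[:,1]-.116)<.012)]
        print('wall',s,len(w),np.polyfit(w[:,1],w[:,0],1).round(4) if len(w)>9 else'','end',len(e),np.median(e[:,1]) if len(e) else'')
```

```text
top yaw from x faces [np.float64(-0.69), np.float64(1.49)] y faces [np.float64(0.76), np.float64(2.04)] x 0.4566736209036556 0.5191361686759275 y -0.5045136461871215 -0.42609877145094555
jar 110 [ 0.682 -0.384  0.147] [ 0.69  -0.345  0.161]
box 2 [ 0.338 -0.523  0.091] [ 0.338 -0.515  0.094]
tray 525 [ 0.454 -0.158  0.092] [ 0.517 -0.124  0.108]
wall -1 345 [ 0.0013 -0.0416] end 104 -0.11544601821265466
wall 1 345 [-0.0005  0.0418] end 118 0.11545092907259497
side yaw from x faces [np.float64(1.32), np.float64(-0.75)] y faces [np.float64(-2.74), np.float64(1.0)] x 0.45792010563072744 0.5173387834181357 y -0.5074985351189284 -0.42734160298276636
jar 65 [ 0.682 -0.385  0.146] [ 0.69  -0.345  0.158]
box 1 [ 0.338 -0.515  0.091] [ 0.338 -0.515  0.091]
tray 604 [ 0.453 -0.158  0.09 ] [ 0.517 -0.124  0.102]
wall -1 490 [ 0.0011 -0.0415] end 0 
wall 1 413 [0.0005 0.0419] end 253 0.11593942789861345
```

Call:
{"api": "play_rows", "payload": {"steps": [{"dz":-10,"az":8.5,"claw":87},{"dz":-10,"az":8.5,"claw":87},{"dz":-10,"az":8.5,"claw":87},{"dz":-10,"az":8.5,"claw":87},{"az":8.5,"claw":87},{"az":8.5,"claw":87},{"az":8.5,"claw":87},{"az":8.5,"claw":87},{"az":8.3,"claw":87},{"claw":87}]}}

```text
invalid input at $.steps[0]: expected keys ax, ay, az, dx, dy, dz, claw
```

Call:
{"api": "play_rows", "payload": {"steps": [{"ax":0,"ay":0,"az":8.5,"dx":0,"dy":0,"dz":-10,"claw":87},{"ax":0,"ay":0,"az":8.5,"dx":0,"dy":0,"dz":-10,"claw":87},{"ax":0,"ay":0,"az":8.5,"dx":0,"dy":0,"dz":-10,"claw":87},{"ax":0,"ay":0,"az":8.5,"dx":0,"dy":0,"dz":-10,"claw":87},{"ax":0,"ay":0,"az":8.5,"dx":0,"dy":0,"dz":0,"claw":87},{"ax":0,"ay":0,"az":8.5,"dx":0,"dy":0,"dz":0,"claw":87},{"ax":0,"ay":0,"az":8.5,"dx":0,"dy":0,"dz":0,"claw":87},{"ax":0,"ay":0,"az":8.5,"dx":0,"dy":0,"dz":0,"claw":87},{"ax":0,"ay":0,"az":8.3,"dx":0,"dy":0,"dz":0,"claw":87},{"ax":0,"ay":0,"az":0,"dx":0,"dy":0,"dz":0,"claw":87}]}}

```text
time_s: 1.1
tcp_pos: [0.1737, 0.6, 0.2386]
ee_rot: [[-0.043, -0.999, -0.0], [-0.999, 0.043, -0.001], [0.001, 0.0, -1.0]]
wrist_force: [-0.6, 0.6, -0.3]
gripper_width: 0.998
gripper_force: 0.0
```

Call:
{"api": "play_rows", "payload": {"steps": [{"ax":0,"ay":0,"az":0,"dx":15,"dy":-45,"dz":0,"claw":87},{"ax":0,"ay":0,"az":0,"dx":15,"dy":-45,"dz":0,"claw":87},{"ax":0,"ay":0,"az":0,"dx":15,"dy":-45,"dz":0,"claw":87},{"ax":0,"ay":0,"az":0,"dx":15,"dy":-45,"dz":0,"claw":87},{"ax":0,"ay":0,"az":0,"dx":15,"dy":-45,"dz":0,"claw":87},{"ax":0,"ay":0,"az":0,"dx":15,"dy":-45,"dz":0,"claw":87},{"ax":0,"ay":0,"az":0,"dx":45,"dy":-10,"dz":0,"claw":87},{"ax":0,"ay":0,"az":0,"dx":45,"dy":-10,"dz":0,"claw":87},{"ax":0,"ay":0,"az":0,"dx":45,"dy":-10,"dz":0,"claw":87},{"ax":0,"ay":0,"az":0,"dx":45,"dy":-10,"dz":0,"claw":87},{"ax":0,"ay":0,"az":0,"dx":45,"dy":-10,"dz":0,"claw":87},{"ax":0,"ay":0,"az":0,"dx":45,"dy":-10,"dz":0,"claw":87},{"ax":0,"ay":0,"az":0,"dx":45,"dy":-10,"dz":0,"claw":87},{"ax":0,"ay":0,"az":0,"dx":45,"dy":-10,"dz":0,"claw":87},{"ax":0,"ay":0,"az":0,"dx":45,"dy":-10,"dz":0,"claw":87},{"ax":0,"ay":0,"az":0,"dx":45,"dy":-10,"dz":0,"claw":87},{"ax":0,"ay":0,"az":0,"dx":45,"dy":-10,"dz":0,"claw":87},{"ax":0,"ay":0,"az":0,"dx":45,"dy":-10,"dz":0,"claw":87},{"ax":0,"ay":0,"az":0,"dx":45,"dy":-10,"dz":0,"claw":87},{"ax":0,"ay":0,"az":0,"dx":45,"dy":-10,"dz":0,"claw":87}]}}

```text
time_s: 3.1
tcp_pos: [0.5526, -0.1384, 0.2392]
ee_rot: [[-0.039, -0.999, -0.0], [-0.999, 0.039, 0.0], [-0.0, 0.0, -1.0]]
wrist_force: [0.2, 1.2, -0.3]
gripper_width: 1.002
gripper_force: 0.0
```

```bash
cat > go.py <<'E'
import sys,numpy as np
from station import *
s=sense();t=np.array([float(a) for a in sys.argv[1:4]]);R=np.array(s['ee_rot'])
print('tcp',np.round(s['tcp_pos'],4),'tool delta mm',np.round((t-np.array(s['tcp_pos']))@R*1000,1),'xyaw',np.degrees(np.arctan2(R[1,0],R[0,0])).round(2),'t',s['time_s'],np.round(s['joints'],0))
E
python3 go.py .5397 -.3493 .2
```

```text
tcp [ 0.5526 -0.1384  0.2392] tool delta mm [211.3   4.6  39.1] xyaw -92.23 t 3.1 [  2.  15.  -4.  -0. -71.  -4.]
```

Call:
{"api": "play_rows", "payload": {"steps": [{"ax":0,"ay":0,"az":0,"dx":42,"dy":1,"dz":0,"claw":87},{"ax":0,"ay":0,"az":0,"dx":42,"dy":1,"dz":0,"claw":87},{"ax":0,"ay":0,"az":0,"dx":42,"dy":1,"dz":0,"claw":87},{"ax":0,"ay":0,"az":0,"dx":42,"dy":1,"dz":0,"claw":87},{"ax":0,"ay":0,"az":0,"dx":43,"dy":0,"dz":0,"claw":87},{"ax":0,"ay":0,"az":0,"dx":0,"dy":0,"dz":30,"claw":87},{"ax":0,"ay":0,"az":0,"dx":0,"dy":0,"dz":30,"claw":87},{"ax":0,"ay":0,"az":0,"dx":0,"dy":0,"dz":20,"claw":87},{"ax":0,"ay":0,"az":0,"dx":0,"dy":0,"dz":0,"claw":87},{"ax":0,"ay":0,"az":0,"dx":0,"dy":0,"dz":0,"claw":87}]}}

```text
time_s: 4.1
tcp_pos: [0.5399, -0.3474, 0.1595]
ee_rot: [[-0.041, -0.999, -0.0], [-0.999, 0.041, -0.001], [0.001, 0.0, -1.0]]
wrist_force: [0.1, -0.1, 0.2]
gripper_width: 1.002
gripper_force: 0.0
```

```bash
python3 go.py .5397 -.3493 .050
python3 - <<'E'
from station import *
import cv2,numpy as np
c=capture('side');cv2.imwrite('pics/s1.png',c['frame'][120:300,270:470].repeat(3,0).repeat(3,1))
E
```

```text
tcp [ 0.5399 -0.3474  0.1595] tool delta mm [1.800e+00 1.000e-01 1.095e+02] xyaw -92.33 t 4.1 [-18.  25.  -0.   0. -64.  16.]
```

View pics/s1.png

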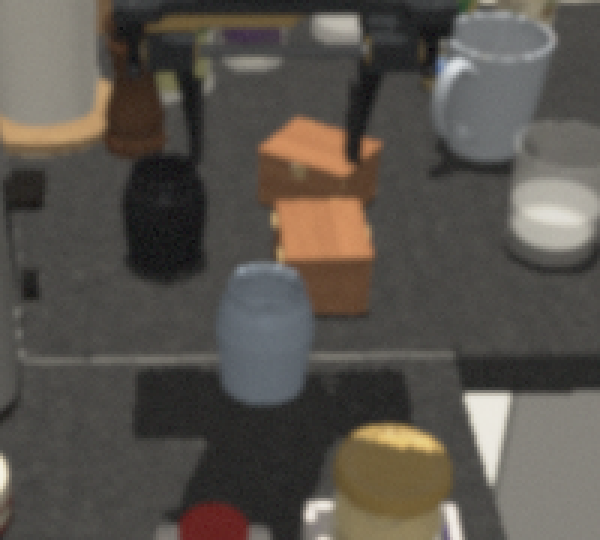

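The gripper is over the blue jar: the fingers are at about crop (195,130) and (355,130), and the jar is centred at (265,330) between them. Next I descend and grip.

Call:
{"api": "play_rows", "payload": {"steps": [{"ax":0,"ay":0,"az":0,"dx":2,"dy":0,"dz":30,"claw":87},{"ax":0,"ay":0,"az":0,"dx":0,"dy":0,"dz":25,"claw":87},{"ax":0,"ay":0,"az":0,"dx":0,"dy":0,"dz":20,"claw":87},{"ax":0,"ay":0,"az":0,"dx":0,"dy":0,"dz":15,"claw":87},{"ax":0,"ay":0,"az":0,"dx":0,"dy":0,"dz":10,"claw":87},{"ax":0,"ay":0,"az":0,"dx":0,"dy":0,"dz":9,"claw":87},{"ax":0,"ay":0,"az":0,"dx":0,"dy":0,"dz":0,"claw":87},{"ax":0,"ay":0,"az":0,"dx":0,"dy":0,"dz":0,"claw":87},{"ax":0,"ay":0,"az":0,"dx":0,"dy":0,"dz":0,"claw":40},{"ax":0,"ay":0,"az":0,"dx":0,"dy":0,"dz":0,"claw":40},{"ax":0,"ay":0,"az":0,"dx":0,"dy":0,"dz":0,"claw":40},{"ax":0,"ay":0,"az":0,"dx":0,"dy":0,"dz":0,"claw":40},{"ax":0,"ay":0,"az":0,"dx":0,"dy":0,"dz":0,"claw":40}]}}

```text
time_s: 5.45
tcp_pos: [0.5397, -0.3492, 0.0504]
ee_rot: [[-0.043, -0.999, 0.0], [-0.999, 0.043, -0.0], [0.0, -0.0, -1.0]]
wrist_force: [0.7, 0.1, 0.9]
gripper_width: 0.629
gripper_force: 0.9
```

```bash
python3 go.py .4863 -.0845 .115
```

```text
tcp [ 0.5397 -0.3492  0.0504] tool delta mm [-262.2   64.6  -64.7] xyaw -92.45 t 5.45 [-19.  31.  -7.   0. -51.  16.]
```

Call:
{"api": "play_rows", "payload": {"steps": [{"ax":0,"ay":0,"az":0,"dx":0,"dy":0,"dz":0,"claw":40},{"ax":0,"ay":0,"az":0,"dx":0,"dy":0,"dz":0,"claw":40},{"ax":0,"ay":0,"az":0,"dx":0,"dy":0,"dz":0,"claw":40},{"ax":0,"ay":0,"az":0,"dx":0,"dy":0,"dz":0,"claw":40}]}}

```text
time_s: 5.85
tcp_pos: [0.5398, -0.3492, 0.0503]
ee_rot: [[-0.043, -0.999, 0.0], [-0.999, 0.043, -0.0], [0.0, -0.0, -1.0]]
wrist_force: [0.4, 0.7, -0.2]
gripper_width: 0.604
gripper_force: 28.6
```

Run:
```python
from station import *
import cv2,numpy as np
c=capture('side');cv2.imwrite('pics/s2.png',c['frame'][150:300,270:470].repeat(3,0).repeat(3,1))
```

```text
(no output)
```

View pics/s2.png

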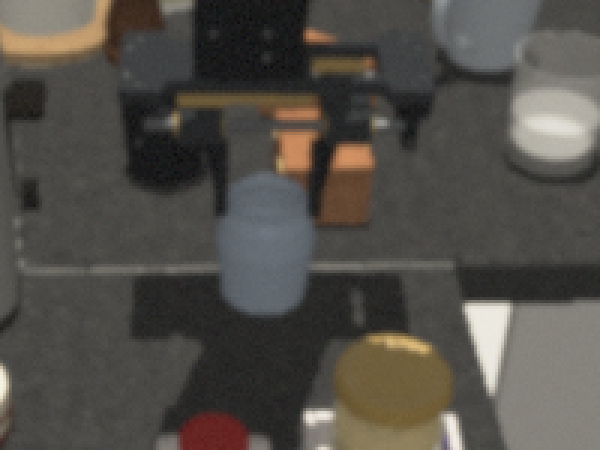

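Run:
```python
from station import *
from h import *
for n in('side','top'):
    c=capture(n);P=cloud(c)
    x,y=.5398,-.3492
    print(n,'tip px',proj(c,[[x+.026,y,.036],[x-.026,y,.036],[x+.026,y,.055],[x-.026,y,.055]]).round(0).tolist())
    ok=(c['range_z']>0)&(abs(P[...,0]-x)<.05)&(abs(P[...,1]-y)<.05)
    g=c['frame'].max(-1)<60
    for lo in np.arange(.02,.1,.01):
        z=ok&(P[...,2]>lo)&(P[...,2]<lo+.01)
        for nm,m in(('dark',z&g),('jar',z&~g)):
            q=P[m]
            if len(q)>4:print(nm,lo.round(2),len(q),np.percentile(q,[3,97],axis=0)[:,:2].round(3).tolist())
```

```text
side tip px [[345.0, 234.0], [370.0, 233.0], [345.0, 226.0], [370.0, 226.0]]
jar 0.02 97 [[0.512, -0.345], [0.569, -0.32]]
jar 0.03 111 [[0.513, -0.342], [0.569, -0.319]]
jar 0.04 138 [[0.511, -0.383], [0.57, -0.318]]
jar 0.05 224 [[0.51, -0.383], [0.57, -0.319]]
jar 0.06 220 [[0.512, -0.38], [0.568, -0.321]]
dark 0.07 15 [[0.505, -0.343], [0.573, -0.336]]
jar 0.07 218 [[0.514, -0.376], [0.564, -0.324]]
dark 0.08 34 [[0.506, -0.342], [0.574, -0.335]]
jar 0.08 104 [[0.513, -0.375], [0.566, -0.326]]
dark 0.09 38 [[0.506, -0.342], [0.574, -0.336]]
jar 0.09 8 [[0.506, -0.354], [0.555, -0.339]]
top tip px [[342.0, 264.0], [341.0, 291.0], [342.0, 263.0], [342.0, 290.0]]
jar 0.08 8 [[0.517, -0.34], [0.522, -0.332]]
```

Run:
```python
from station import *
from h import *
c=capture('side');P=cloud(c)
print('s1 tips expected crop',((proj(c,[[.54+.05,-.347,.1455],[.54-.05,-.347,.1455]])-[270,120])*3).round(0).tolist())
print('now: crop of z along right finger',[(z,((proj(c,[[.54-.034,-.349,z]])-[270,150])*3).round(0).tolist()) for z in(.036,.05,.06,.07,.08,.1)])
f=c['frame'][190:240,330:385]; cv2.imwrite('pics/s3.png',cv2.resize(f,None,fx=10,fy=10,interpolation=cv2.INTER_NEAREST))
```

```text
s1 tips expected crop [[189.0, 207.0], [347.0, 204.0]]
now: crop of z along right finger [(0.036, [[311.0, 250.0]]), (0.05, [[312.0, 234.0]]), (0.06, [[313.0, 222.0]]), (0.07, [[314.0, 210.0]]), (0.08, [[315.0, 198.0]]), (0.1, [[317.0, 173.0]])]
```

View pics/s3.png

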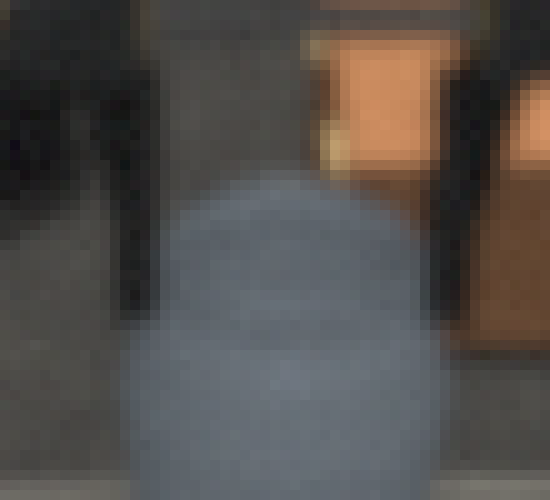

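The tips actually end at about row 222, z≈0.065. That is about 29 mm higher than the reported TCP implies, so the grip is on the neck. I will open, go down 27 mm and regrip on the body.

Call:
{"api": "play_rows", "payload": {"steps": [{"ax":0,"ay":0,"az":0,"dx":0,"dy":0,"dz":0,"claw":87},{"ax":0,"ay":0,"az":0,"dx":0,"dy":0,"dz":0,"claw":87},{"ax":0,"ay":0,"az":0,"dx":0,"dy":0,"dz":0,"claw":87},{"ax":0,"ay":0,"az":0,"dx":0,"dy":0,"dz":0,"claw":87},{"ax":0,"ay":0,"az":0,"dx":0,"dy":0,"dz":0,"claw":87},{"ax":0,"ay":0,"az":0,"dx":0,"dy":0,"dz":7,"claw":87},{"ax":0,"ay":0,"az":0,"dx":0,"dy":0,"dz":7,"claw":87},{"ax":0,"ay":0,"az":0,"dx":0,"dy":0,"dz":7,"claw":87},{"ax":0,"ay":0,"az":0,"dx":0,"dy":0,"dz":6,"claw":87},{"ax":0,"ay":0,"az":0,"dx":0,"dy":0,"dz":0,"claw":87},{"ax":0,"ay":0,"az":0,"dx":0,"dy":0,"dz":0,"claw":87}]}}

```text
time_s: 7.15
tcp_pos: [0.5395, -0.3492, 0.023]
ee_rot: [[-0.043, -0.999, -0.0], [-0.999, 0.043, 0.0], [-0.0, 0.0, -1.0]]
wrist_force: [0.6, -0.6, 0.9]
gripper_width: 0.995
gripper_force: 0.0
```

Call:
{"api": "play_rows", "payload": {"steps": [{"ax":0,"ay":0,"az":0,"dx":0,"dy":0,"dz":0,"claw":45},{"ax":0,"ay":0,"az":0,"dx":0,"dy":0,"dz":0,"claw":45},{"ax":0,"ay":0,"az":0,"dx":0,"dy":0,"dz":0,"claw":45},{"ax":0,"ay":0,"az":0,"dx":0,"dy":0,"dz":0,"claw":45},{"ax":0,"ay":0,"az":0,"dx":0,"dy":0,"dz":0,"claw":45},{"ax":0,"ay":0,"az":0,"dx":0,"dy":0,"dz":0,"claw":45}]}}

```text
time_s: 7.75
tcp_pos: [0.5398, -0.3492, 0.0235]
ee_rot: [[-0.043, -0.999, 0.001], [-0.999, 0.043, -0.0], [0.0, -0.001, -1.0]]
wrist_force: [0.3, 0.4, 1.7]
gripper_width: 0.742
gripper_force: 29.9
```

Run:
```python
from station import *
from h import *
print(sense()['joints'],sense()['tcp_pos'])
for n in('side',):
    c=capture(n);P=cloud(c);x,y=.5398,-.3492
    ok=(c['range_z']>0)&(abs(P[...,0]-x)<.06)&(abs(P[...,1]-y)<.05);g=c['frame'].max(-1)<60
    for lo in np.arange(.01,.1,.01):
        for nm,m in(('dark',ok&g),('jar',ok&~g)):
            q=P[m&(P[...,2]>lo)&(P[...,2]<lo+.01)]
            if len(q)>4:print(nm,lo.round(2),len(q),np.percentile(q,[3,97],axis=0)[:,:2].round(3).tolist())
```

```text
[-1.85056006e+01  3.30299601e+01 -8.73080331e+00  8.01030361e-03
 -4.82010714e+01  1.60591440e+01] [ 0.53984958 -0.34923945  0.0235308 ]
jar 0.01 99 [[0.514, -0.341], [0.567, -0.322]]
jar 0.02 102 [[0.512, -0.344], [0.569, -0.32]]
jar 0.03 102 [[0.513, -0.341], [0.569, -0.319]]
dark 0.04 8 [[0.5, -0.34], [0.579, -0.336]]
jar 0.04 143 [[0.511, -0.384], [0.569, -0.318]]
dark 0.05 32 [[0.5, -0.342], [0.58, -0.336]]
jar 0.05 220 [[0.508, -0.383], [0.57, -0.318]]
dark 0.06 39 [[0.498, -0.342], [0.58, -0.334]]
jar 0.06 237 [[0.51, -0.38], [0.568, -0.321]]
dark 0.07 46 [[0.497, -0.348], [0.581, -0.335]]
jar 0.07 222 [[0.514, -0.376], [0.565, -0.324]]
dark 0.08 54 [[0.496, -0.343], [0.584, -0.334]]
jar 0.08 97 [[0.506, -0.376], [0.564, -0.325]]
dark 0.09 75 [[0.494, -0.352], [0.586, -0.335]]
jar 0.09 8 [[0.503, -0.359], [0.558, -0.351]]
```

Call:
{"api": "play_rows", "payload": {"steps": [{"ax":0,"ay":0,"az":0,"dx":0,"dy":0,"dz":-10,"claw":45},{"ax":0,"ay":0,"az":0,"dx":0,"dy":0,"dz":-25,"claw":45},{"ax":0,"ay":0,"az":0,"dx":0,"dy":0,"dz":-35,"claw":45},{"ax":0,"ay":0,"az":0,"dx":0,"dy":0,"dz":-35,"claw":45},{"ax":0,"ay":0,"az":0,"dx":0,"dy":0,"dz":-22,"claw":45},{"ax":0,"ay":0,"az":0,"dx":-15,"dy":4,"dz":0,"claw":45},{"ax":0,"ay":0,"az":0,"dx":-30,"dy":8,"dz":0,"claw":45},{"ax":0,"ay":0,"az":0,"dx":-35,"dy":9,"dz":0,"claw":45},{"ax":0,"ay":0,"az":0,"dx":-35,"dy":9,"dz":0,"claw":45},{"ax":0,"ay":0,"az":0,"dx":-35,"dy":9,"dz":0,"claw":45},{"ax":0,"ay":0,"az":0,"dx":-35,"dy":8,"dz":0,"claw":45},{"ax":0,"ay":0,"az":0,"dx":-32,"dy":8,"dz":0,"claw":45},{"ax":0,"ay":0,"az":0,"dx":-27,"dy":6,"dz":0,"claw":45},{"ax":0,"ay":0,"az":0,"dx":-18,"dy":4,"dz":0,"claw":45},{"ax":0,"ay":0,"az":0,"dx":0,"dy":0,"dz":0,"claw":45},{"ax":0,"ay":0,"az":0,"dx":0,"dy":0,"dz":0,"claw":45},{"ax":0,"ay":0,"az":0,"dx":0,"dy":0,"dz":0,"claw":45}]}}

```text
time_s: 9.5
tcp_pos: [0.4854, -0.085, 0.1498]
ee_rot: [[-0.043, -0.999, -0.001], [-0.999, 0.043, -0.0], [0.0, 0.001, -1.0]]
wrist_force: [-1.1, -0.2, -1.1]
gripper_width: 0.742
gripper_force: 29.9
```

```bash
python3 go.py .4863 -.0845 .0305
python3 - <<'E'
from station import *
from h import *
for n in('side','top'):
    c=capture(n);P=cloud(c)
    if n=='top':cv2.imwrite('pics/t4.png',c['frame'][200:360,110:330].repeat(3,0).repeat(3,1))
    else:
        h=cv2.cvtColor(c['frame'],cv2.COLOR_BGR2HSV);m=(cv2.inRange(h,(100,40,60),(120,160,255))>0)&(c['range_z']>0)&(abs(P[...,0]-.4863)<.05)&(abs(P[...,1]+.0845)<.05)&(P[...,2]>.08)
        q=P[m]
        print(n,m.sum(),np.percentile(q,[1,99],axis=0).round(4).tolist())
        for lo in np.arange(.11,.23,.015):
            s=q[abs(q[:,2]-lo)<.007]
            if len(s)>5:print(lo.round(3),np.percentile(s,[2,98],axis=0)[:,:2].round(4).tolist())
    t=np.radians(-2.5)
    L=(P[...,:2]-[.4866,-.0775])@np.array([[np.cos(t),-np.sin(t)],[np.sin(t),np.cos(t)]])
    m=(c['range_z']>0)&(abs(P[...,2]-.098)<.012)&(abs(L[...,0])<.045)&(L[...,1]>-.12)&(L[...,1]<-.03)
    print('mustard local',np.percentile(L[m],[1,99],axis=0).round(4).tolist())
E
```

```text
tcp [ 0.4854 -0.085   0.1498] tool delta mm [ -0.5  -1.  119.3] xyaw -92.48 t 9.5 [  9.  12. -22.  -0. -56. -11.]Traceback (most recent call last):
  File "<stdin>", line 9, in <module>
    return _quantile_unchecked(
        a, q, axis, out, overwrite_input, method, keepdims, weights)
    return _ureduce(a,
                    func=_quantile_ureduce_func,
    ...<5 lines>...
                    overwrite_input=overwrite_input,
                    method=method)
    r = func(a, **kwargs)
    result = _quantile(arr,
                       quantiles=q,
    ...<2 lines>...
                       out=out,
                       weights=wgt)
    slices_having_nans = np.isnan(arr[-1, ...])
                                  ~~~^^^^^^^^^
IndexError: index -1 is out of bounds for axis 0 with size 0
```

Run:
```python
from station import *
from h import *
for n in('side','top'):
    c=capture(n);P=cloud(c);np.savez(n+'4.npz',**c)
    if n=='side':cv2.imwrite('pics/s4.png',c['frame'][160:440,290:490].repeat(2,0).repeat(2,1))
    t=np.radians(-2.5)
    L=(P[...,:2]-[.4866,-.0775])@np.array([[np.cos(t),-np.sin(t)],[np.sin(t),np.cos(t)]])
    ok=(c['range_z']>0)&(abs(L[...,0])<.05)
    def rep(nm,m): print(n,nm,m.sum(),np.percentile(L[m],[1,99],axis=0).round(4).tolist() if m.sum()>5 else '')
    rep('mustard',ok&(abs(P[...,2]-.098)<.012)&(L[...,1]>-.12)&(L[...,1]<-.03))
    for z in np.arange(.12,.22,.01): rep('held z%.2f'%z,ok&(abs(P[...,2]-z)<.005)&(abs(L[...,1]+.007)<.045)&(c['frame'].max(-1)>60))
```

```text
side mustard 115 [[0.0213, -0.0899], [0.0336, -0.0558]]
side held z0.12 0 
side held z0.13 100 [[-0.0253, -0.0111], [0.0273, 0.0192]]
side held z0.14 184 [[-0.0272, -0.0098], [0.0285, 0.0207]]
side held z0.15 178 [[-0.0274, -0.0088], [0.0293, 0.0215]]
side held z0.16 217 [[-0.0284, -0.0406], [0.03, 0.0222]]
side held z0.17 333 [[-0.0362, -0.0418], [0.0373, 0.0233]]
side held z0.18 458 [[-0.04, -0.0416], [0.0394, 0.0232]]
side held z0.19 490 [[-0.0342, -0.0393], [0.0286, 0.0215]]
side held z0.20 499 [[-0.0425, -0.0354], [0.0268, 0.0189]]
side held z0.21 247 [[-0.0456, -0.0346], [0.024, 0.0158]]
top mustard 958 [[-0.0277, -0.1079], [0.0322, -0.0482]]
top held z0.12 0 
top held z0.13 59 [[-0.0204, -0.0361], [0.0218, -0.0014]]
top held z0.14 14 [[-0.0205, -0.0381], [0.0213, -0.0027]]
top held z0.15 11 [[-0.0241, -0.0395], [0.0114, -0.0278]]
top held z0.16 9 [[-0.023, -0.0396], [0.0146, -0.0304]]
top held z0.17 10 [[-0.029, -0.0414], [0.024, -0.0251]]
top held z0.18 70 [[-0.0313, -0.0417], [0.0269, 0.0076]]
top held z0.19 83 [[-0.0326, -0.04], [0.0267, 0.0044]]
top held z0.20 124 [[-0.0298, -0.038], [0.0274, 0.0021]]
top held z0.21 42 [[-0.0253, -0.0338], [0.0219, -0.0026]]
```

View pics/s4.png

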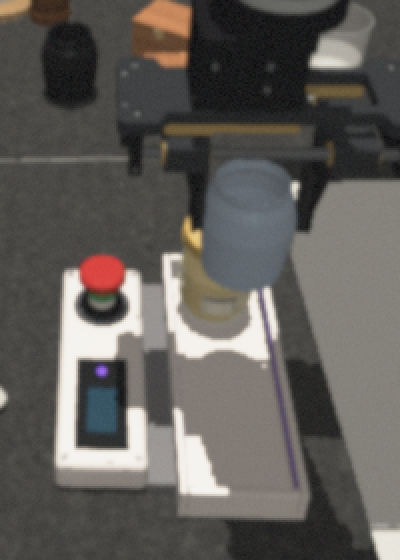

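The jar is held upright at crop (250,225) above the empty part of the tray, and the mustard jar is behind it at (215,270). Next I lower it.

Call:
{"api": "play_rows", "payload": {"steps": [{"ax":0,"ay":0,"az":0,"dx":-2,"dy":-1,"dz":20,"claw":45},{"ax":0,"ay":0,"az":0,"dx":0,"dy":0,"dz":25,"claw":45},{"ax":0,"ay":0,"az":0,"dx":0,"dy":0,"dz":25,"claw":45},{"ax":0,"ay":0,"az":0,"dx":0,"dy":0,"dz":20,"claw":45},{"ax":0,"ay":0,"az":0,"dx":0,"dy":0,"dz":12,"claw":45},{"ax":0,"ay":0,"az":0,"dx":0,"dy":0,"dz":8,"claw":45},{"ax":0,"ay":0,"az":0,"dx":0,"dy":0,"dz":5,"claw":45},{"ax":0,"ay":0,"az":0,"dx":0,"dy":0,"dz":3,"claw":45},{"ax":0,"ay":0,"az":0,"dx":0,"dy":0,"dz":1,"claw":45},{"ax":0,"ay":0,"az":0,"dx":0,"dy":0,"dz":0,"claw":45},{"ax":0,"ay":0,"az":0,"dx":0,"dy":0,"dz":0,"claw":45}]}}

```text
time_s: 10.75
tcp_pos: [0.4873, -0.0826, 0.0317]
ee_rot: [[-0.043, -0.999, 0.001], [-0.999, 0.043, 0.0], [-0.0, -0.001, -1.0]]
wrist_force: [-1.4, 0.4, -0.5]
gripper_width: 0.744
gripper_force: 29.9
```

Call:
{"api": "play_rows", "payload": {"steps": [{"ax":0,"ay":0,"az":0,"dx":0,"dy":0,"dz":1,"claw":45},{"ax":0,"ay":0,"az":0,"dx":0,"dy":0,"dz":0.5,"claw":45},{"ax":0,"ay":0,"az":0,"dx":0,"dy":0,"dz":0,"claw":45},{"ax":0,"ay":0,"az":0,"dx":0,"dy":0,"dz":0,"claw":75},{"ax":0,"ay":0,"az":0,"dx":0,"dy":0,"dz":0,"claw":87},{"ax":0,"ay":0,"az":0,"dx":0,"dy":0,"dz":0,"claw":87},{"ax":0,"ay":0,"az":0,"dx":0,"dy":0,"dz":0,"claw":87},{"ax":0,"ay":0,"az":0,"dx":0,"dy":0,"dz":0,"claw":87},{"ax":0,"ay":0,"az":0,"dx":0,"dy":0,"dz":-15,"claw":87},{"ax":0,"ay":0,"az":0,"dx":0,"dy":0,"dz":-30,"claw":87},{"ax":0,"ay":0,"az":0,"dx":0,"dy":0,"dz":-40,"claw":87},{"ax":0,"ay":0,"az":0,"dx":0,"dy":0,"dz":-40,"claw":87},{"ax":0,"ay":0,"az":0,"dx":0,"dy":0,"dz":-10,"claw":87},{"ax":0,"ay":0,"az":0,"dx":0,"dy":0,"dz":0,"claw":87}]}}

```text
time_s: 12.15
tcp_pos: [0.488, -0.0825, 0.1666]
ee_rot: [[-0.043, -0.999, 0.005], [-0.999, 0.043, 0.001], [-0.001, -0.005, -1.0]]
wrist_force: [-0.4, 0.6, -0.7]
gripper_width: 0.999
gripper_force: 0.0
```

```bash
python3 go.py .4878 -.466 .160
cat > loc.py <<'E'
from station import *
from h import *
t=np.radians(-2.5)
def L(P): return (P[...,:2]-[.4866,-.0775])@np.array([[np.cos(t),-np.sin(t)],[np.sin(t),np.cos(t)]])
for n in('side','top'):
    c=capture(n);P=cloud(c);l=L(P);ok=(c['range_z']>0)&(abs(l[...,0])<.04)
    np.savez(n+'_l.npz',**c)
    def rep(nm,m): print(n,nm,m.sum(),np.percentile(l[m],[1,99],axis=0).round(4).tolist() if m.sum()>5 else '',np.percentile(P[m][:,2],[50,98]).round(4) if m.sum()>5 else'')
    rep('mustard',ok&(abs(P[...,2]-.1)<.008)&(l[...,1]>-.12)&(l[...,1]<-.044))
    rep('jar',ok&(P[...,2]>.055)&(P[...,2]<.095)&(l[...,1]>-.044)&(l[...,1]<.03))
    rep('box',ok&(P[...,2]>.045)&(P[...,2]<.066)&(l[...,1]>.027)&(l[...,1]<.12))
E
python3 loc.py
```

```text
tcp [ 0.488  -0.0825  0.1666] tool delta mm [383.2 -16.1   6.3] xyaw -92.45 t 12.15 [  9.  11. -20.   0. -58. -12.]
side mustard 914 [[-0.0267, -0.1074], [0.0323, -0.0483]] [0.0996 0.1017]
side jar 1231 [[-0.0294, -0.0382], [0.0318, 0.0248]] [0.0731 0.0882]
side box 0  
top mustard 948 [[-0.0274, -0.107], [0.0318, -0.0482]] [0.1006 0.1047]
top jar 402 [[-0.0323, -0.0383], [0.0309, 0.0156]] [0.0765 0.092 ]
top box 0
```

Call:
{"api": "play_rows", "payload": {"steps": [{"ax":0,"ay":0,"az":0,"dx":25,"dy":-1,"dz":0,"claw":87},{"ax":0,"ay":0,"az":0,"dx":45,"dy":-2,"dz":0,"claw":87},{"ax":0,"ay":0,"az":0,"dx":48,"dy":-2,"dz":0,"claw":87},{"ax":0,"ay":0,"az":0,"dx":48,"dy":-2,"dz":0,"claw":87},{"ax":0,"ay":0,"az":0,"dx":48,"dy":-2,"dz":0,"claw":87},{"ax":0,"ay":0,"az":0,"dx":48,"dy":-2,"dz":0,"claw":87},{"ax":0,"ay":0,"az":0,"dx":48,"dy":-2,"dz":0,"claw":87},{"ax":0,"ay":0,"az":0,"dx":45,"dy":-2,"dz":0,"claw":87},{"ax":0,"ay":0,"az":-3,"dx":28,"dy":-1,"dz":0,"claw":87},{"ax":0,"ay":0,"az":0,"dx":0,"dy":0,"dz":30,"claw":87},{"ax":0,"ay":0,"az":0,"dx":0,"dy":0,"dz":30,"claw":87},{"ax":0,"ay":0,"az":0,"dx":0,"dy":0,"dz":0,"claw":87},{"ax":0,"ay":0,"az":0,"dx":0,"dy":0,"dz":0,"claw":87},{"ax":0,"ay":0,"az":0,"dx":0,"dy":0,"dz":0,"claw":87}]}}

```text
time_s: 13.65
tcp_pos: [0.4874, -0.4664, 0.1059]
ee_rot: [[0.011, -1.0, 0.001], [-1.0, -0.011, -0.002], [0.002, -0.001, -1.0]]
wrist_force: [0.4, -0.6, 0.4]
gripper_width: 1.0
gripper_force: 0.0
```

```bash
python3 go.py .4878 -.466 .015;python3 - <<'E'
from station import *
from h import *
c=capture('side');P=cloud(c);ok=(c['range_z']>0)&(abs(P[...,0]-.488)<.07)&(abs(P[...,1]+.466)<.05);g=c['frame'].max(-1)<60
for lo in np.arange(.07,.16,.01):
    q=P[ok&g&(P[...,2]>lo)&(P[...,2]<lo+.01)]
    if len(q)>2:
        a,b=q[q[:,0]<.488],q[q[:,0]>.488];print(lo.round(2),len(a),len(b),*[np.percentile(s,[3,97],axis=0)[:,:2].round(3).tolist() for s in(a,b) if len(s)])
E
```

```text
tcp [ 0.4874 -0.4664  0.1059] tool delta mm [-0.5 -0.3 90.9] xyaw -89.4 t 13.65 [-30.  31.   1.   0. -60.  31.]
0.13 25 11 [[0.436, -0.475], [0.443, -0.454]] [[0.533, -0.471], [0.539, -0.453]]
0.14 28 20 [[0.434, -0.47], [0.443, -0.455]] [[0.53, -0.458], [0.539, -0.452]]
0.15 30 22 [[0.433, -0.473], [0.443, -0.453]] [[0.531, -0.459], [0.539, -0.453]]
```

Call:
{"api": "play_rows", "payload": {"steps": [{"ax":0,"ay":0,"az":0,"dx":0,"dy":0,"dz":25,"claw":87},{"ax":0,"ay":0,"az":0,"dx":0,"dy":0,"dz":25,"claw":87},{"ax":0,"ay":0,"az":0,"dx":0,"dy":0,"dz":20,"claw":87},{"ax":0,"ay":0,"az":0,"dx":0,"dy":0,"dz":12,"claw":87},{"ax":0,"ay":0,"az":0,"dx":0,"dy":0,"dz":8,"claw":87},{"ax":0,"ay":0,"az":0,"dx":0,"dy":0,"dz":0,"claw":87},{"ax":0,"ay":0,"az":0,"dx":0,"dy":0,"dz":0,"claw":87},{"ax":0,"ay":0,"az":0,"dx":0,"dy":0,"dz":0,"claw":45},{"ax":0,"ay":0,"az":0,"dx":0,"dy":0,"dz":0,"claw":45},{"ax":0,"ay":0,"az":0,"dx":0,"dy":0,"dz":0,"claw":45},{"ax":0,"ay":0,"az":0,"dx":0,"dy":0,"dz":0,"claw":45},{"ax":0,"ay":0,"az":0,"dx":0,"dy":0,"dz":0,"claw":45},{"ax":0,"ay":0,"az":0,"dx":0,"dy":0,"dz":0,"claw":45}]}}

```text
time_s: 15.0
tcp_pos: [0.487, -0.4662, 0.0152]
ee_rot: [[0.01, -1.0, 0.001], [-1.0, -0.01, -0.001], [0.001, -0.001, -1.0]]
wrist_force: [0.9, 2.0, 2.9]
gripper_width: 0.742
gripper_force: 30.0
```

```bash
python3 go.py .4897 -.0071 .15;python3 - <<'E'
from station import *
from h import *
c=capture('side');P=cloud(c);ok=(c['range_z']>0)&(abs(P[...,0]-.488)<.07)&(abs(P[...,1]+.466)<.05);g=c['frame'].max(-1)<60
for lo in np.arange(.02,.1,.01):
    q=P[ok&g&(P[...,2]>lo)&(P[...,2]<lo+.01)]
    a,b=q[q[:,0]<.488],q[q[:,0]>.488];print(lo.round(2),len(a),len(b),*[np.percentile(s,[3,97],axis=0)[:,:2].round(3).tolist() for s in(a,b) if len(s)])
E
```

```text
tcp [ 0.487  -0.4662  0.0152] tool delta mm [-459.    -7.3 -135.1] xyaw -89.44 t 15.0 [-30.  36.  -4.   0. -50.  31.]
0.02 0 0
0.03 0 2 [[0.524, -0.457], [0.526, -0.457]]
0.04 11 14 [[0.446, -0.459], [0.451, -0.453]] [[0.521, -0.474], [0.527, -0.452]]
0.05 14 18 [[0.445, -0.467], [0.454, -0.454]] [[0.52, -0.476], [0.527, -0.452]]
0.06 27 16 [[0.446, -0.469], [0.454, -0.453]] [[0.52, -0.457], [0.527, -0.452]]
0.07 26 19 [[0.442, -0.47], [0.454, -0.454]] [[0.521, -0.458], [0.53, -0.452]]
0.08 37 20 [[0.44, -0.471], [0.454, -0.453]] [[0.521, -0.465], [0.531, -0.451]]
0.09 24 14 [[0.439, -0.469], [0.449, -0.454]] [[0.524, -0.458], [0.533, -0.453]]
```

Call:
{"api": "play_rows", "payload": {"steps": [{"ax":0,"ay":0,"az":0,"dx":0,"dy":0,"dz":-10,"claw":45},{"ax":0,"ay":0,"az":0,"dx":0,"dy":0,"dz":-25,"claw":45},{"ax":0,"ay":0,"az":0,"dx":0,"dy":0,"dz":-35,"claw":45},{"ax":0,"ay":0,"az":0,"dx":0,"dy":0,"dz":-40,"claw":45},{"ax":0,"ay":0,"az":0,"dx":0,"dy":0,"dz":-25,"claw":45},{"ax":0,"ay":0,"az":0,"dx":-20,"dy":0,"dz":0,"claw":45},{"ax":0,"ay":0,"az":0,"dx":-35,"dy":0,"dz":0,"claw":45},{"ax":0,"ay":0,"az":0,"dx":-40,"dy":-1,"dz":0,"claw":45},{"ax":0,"ay":0,"az":0,"dx":-40,"dy":-1,"dz":0,"claw":45},{"ax":0,"ay":0,"az":0,"dx":-40,"dy":-1,"dz":0,"claw":45},{"ax":0,"ay":0,"az":0,"dx":-40,"dy":-1,"dz":0,"claw":45},{"ax":0,"ay":0,"az":0,"dx":-40,"dy":-1,"dz":0,"claw":45},{"ax":0,"ay":0,"az":0,"dx":-40,"dy":-1,"dz":0,"claw":45},{"ax":0,"ay":0,"az":0,"dx":-40,"dy":-1,"dz":0,"claw":45},{"ax":0,"ay":0,"az":0,"dx":-40,"dy":0,"dz":0,"claw":45},{"ax":0,"ay":0,"az":0,"dx":-40,"dy":0,"dz":0,"claw":45},{"ax":0,"ay":0,"az":0,"dx":-30,"dy":0,"dz":0,"claw":45},{"ax":0,"ay":0,"az":0,"dx":-14,"dy":0,"dz":0,"claw":45},{"ax":0,"ay":0,"az":3.1,"dx":0,"dy":0,"dz":0,"claw":45},{"ax":0,"ay":0,"az":0,"dx":0,"dy":0,"dz":0,"claw":45}]}}

```text
time_s: 17.05
tcp_pos: [0.4886, -0.0069, 0.1497]
ee_rot: [[-0.044, -0.999, -0.001], [-0.999, 0.044, -0.0], [0.0, 0.001, -1.0]]
wrist_force: [0.5, 0.5, -2.1]
gripper_width: 0.74
gripper_force: 30.0
```

Call:
{"api": "play_rows", "payload": {"steps": [{"ax":0,"ay":0,"az":0,"dx":0,"dy":0,"dz":20,"claw":45},{"ax":0,"ay":0,"az":0,"dx":0,"dy":0,"dz":20,"claw":45},{"ax":0,"ay":0,"az":0,"dx":0,"dy":0,"dz":0,"claw":45},{"ax":0,"ay":0,"az":0,"dx":0,"dy":0,"dz":0,"claw":45},{"ax":0,"ay":0,"az":0,"dx":0,"dy":0,"dz":0,"claw":45}]}}

```text
time_s: 17.55
tcp_pos: [0.49, -0.0072, 0.1108]
ee_rot: [[-0.044, -0.999, 0.002], [-0.999, 0.044, 0.0], [-0.0, -0.002, -1.0]]
wrist_force: [0.4, 0.8, -1.5]
gripper_width: 0.74
gripper_force: 30.0
```

```bash
python3 go.py .4897 -.0071 .022
cat > bx.py <<'E'
from station import *
from h import *
t=np.radians(-2.5)
for n in('side','top'):
    c=capture(n);P=cloud(c);l=(P[...,:2]-[.4866,-.0775])@np.array([[np.cos(t),-np.sin(t)],[np.sin(t),np.cos(t)]])
    h=cv2.cvtColor(c['frame'],cv2.COLOR_BGR2HSV);m=(cv2.inRange(h,(3,90,40),(16,255,255))>0)&(c['range_z']>0)&(abs(l[...,0])<.045)&(l[...,1]>.02)&(l[...,1]<.125)
    q=np.c_[l[m],P[m][:,2]];zt=np.percentile(q[:,2],97);T=q[q[:,2]>zt-.007];S=q[q[:,2]<zt-.007]
    print(n,len(q),'ztop',zt.round(4),'top',np.percentile(T,[1,99],axis=0)[:,:2].round(4).tolist())
    r=cv2.minAreaRect(np.ascontiguousarray(q[:,:2].astype(np.float32)));print('  rect',np.round(r[0],4),np.round(r[1],4),r[2])
    # +y face by x bins -> yaw, centre
    b=[(x,np.percentile(q[abs(q[:,0]-x)<.003][:,1],97)) for x in np.arange(-.027,.028,.006) if (abs(q[:,0]-x)<.003).sum()>8]
    f=np.polyfit(*np.array(b).T,1);print('  +y face at',f[1].round(4),'yaw rel tray',np.degrees(f[0]).round(2))
    cv2.imwrite(f'pics/{n}_b.png',c['frame'])
E
python3 bx.py
```

```text
tcp [ 0.49   -0.0072  0.1108] tool delta mm [-0.   0.5 88.8] xyaw -92.55 t 17.55 [ 18.  14. -25.   0. -50. -21.]
side 3214 ztop 0.1488 top [[-0.0321, 0.04], [0.0314, 0.1086]]
  rect [0.001  0.0741] [0.0735 0.0717] 1.5301166772842407
  +y face at 0.1081 yaw rel tray 0.01
top 978 ztop 0.2206 top [[-0.0307, 0.0381], [0.0221, 0.062]]
  rect [0.0049 0.0665] [0.0733 0.0729] 0.2664676010608673
  +y face at 0.0752 yaw rel tray -20.27
```

Call:
{"api": "play_rows", "payload": {"steps": [{"ax":0,"ay":0,"az":0,"dx":-1.5,"dy":0.5,"dz":15,"claw":45},{"ax":0,"ay":0,"az":0,"dx":0,"dy":0,"dz":15,"claw":45},{"ax":0,"ay":0,"az":0,"dx":0,"dy":0,"dz":15,"claw":45},{"ax":0,"ay":0,"az":0,"dx":0,"dy":0,"dz":12,"claw":45},{"ax":0,"ay":0,"az":0,"dx":0,"dy":0,"dz":10,"claw":45},{"ax":0,"ay":0,"az":0,"dx":0,"dy":0,"dz":8,"claw":45},{"ax":0,"ay":0,"az":0,"dx":0,"dy":0,"dz":6,"claw":45},{"ax":0,"ay":0,"az":0,"dx":0,"dy":0,"dz":4,"claw":45},{"ax":0,"ay":0,"az":0,"dx":0,"dy":0,"dz":2,"claw":45},{"ax":0,"ay":0,"az":0,"dx":0,"dy":0,"dz":1,"claw":45},{"ax":0,"ay":0,"az":0,"dx":0,"dy":0,"dz":0,"claw":45},{"ax":0,"ay":0,"az":0,"dx":0,"dy":0,"dz":0,"claw":45}]}}

```text
time_s: 18.85
tcp_pos: [0.4889, -0.0054, 0.022]
ee_rot: [[-0.044, -0.999, 0.001], [-0.999, 0.044, 0.0], [-0.0, -0.001, -1.0]]
wrist_force: [-0.3, 0.2, -1.8]
gripper_width: 0.743
gripper_force: 30.0
```

```bash
python3 bx.py|head -3;python3 loc.py|head -3
```

```text
side 2394 ztop 0.1318 top [[-0.012, 0.0952], [0.0363, 0.1057]]
  rect [0.0002 0.0703] [0.0815 0.0721] 89.51410675048828
  +y face at 0.1096 yaw rel tray 0.25
side mustard 68 [[0.0087, -0.109], [0.0336, -0.0708]] [0.0999 0.1021]
side jar 4  
side box 2133 [[-0.0373, 0.0311], [0.0381, 0.1101]] [0.0584 0.0608]
```

View pics/side_b.png

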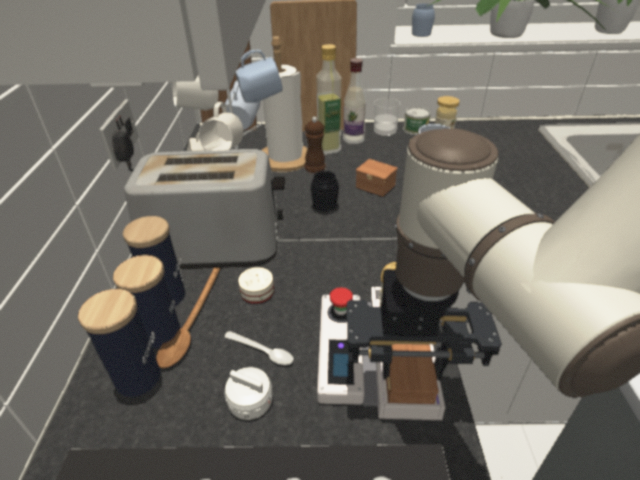

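The box is inside the tray at (415,375), clear of the end wall. The button at (341,298) is untouched. Next I release it.

Call:
{"api": "play_rows", "payload": {"steps": [{"ax":0,"ay":0,"az":0,"dx":0,"dy":0,"dz":0.7,"claw":45},{"ax":0,"ay":0,"az":0,"dx":0,"dy":0,"dz":0,"claw":45},{"ax":0,"ay":0,"az":0,"dx":0,"dy":0,"dz":0,"claw":75},{"ax":0,"ay":0,"az":0,"dx":0,"dy":0,"dz":0,"claw":87},{"ax":0,"ay":0,"az":0,"dx":0,"dy":0,"dz":0,"claw":87},{"ax":0,"ay":0,"az":0,"dx":0,"dy":0,"dz":0,"claw":87},{"ax":0,"ay":0,"az":0,"dx":0,"dy":0,"dz":0,"claw":87},{"ax":0,"ay":0,"az":0,"dx":0,"dy":0,"dz":-15,"claw":87},{"ax":0,"ay":0,"az":0,"dx":0,"dy":0,"dz":-30,"claw":87},{"ax":0,"ay":0,"az":0,"dx":0,"dy":0,"dz":-40,"claw":87},{"ax":0,"ay":0,"az":0,"dx":0,"dy":0,"dz":-40,"claw":87},{"ax":0,"ay":0,"az":0,"dx":0,"dy":0,"dz":-20,"claw":60},{"ax":0,"ay":0,"az":0,"dx":0,"dy":0,"dz":0,"claw":0},{"ax":0,"ay":0,"az":0,"dx":0,"dy":0,"dz":0,"claw":0}]}}

```text
time_s: 20.45
tcp_pos: [0.4883, -0.0054, 0.1659]
ee_rot: [[-0.045, -0.999, -0.0], [-0.999, 0.045, 0.001], [-0.001, 0.0, -1.0]]
wrist_force: [-0.3, -0.5, 0.6]
gripper_width: 0.812
gripper_force: 0.0
```

```bash
python3 loc.py; python3 go.py .584 -.1365 .16
python3 - <<'E'
from h import *
for n in('side','top'):
    c=dict(np.load(n+'_l.npz'));P=cloud(c);b=dict(top=(215,232,250,268),side=(325,285,358,310))[n]
    m=mask(c,'red',b)&(c['range_z']>0)&(P[...,2]>.066);q=np.ascontiguousarray(P[m][:,:2].astype(np.float32));print(n,m.sum(),cv2.minEnclosingCircle(q),np.median(P[m][:,2]))
E
```

```text
side mustard 370 [[-0.0291, -0.1078], [0.0285, -0.048]] [0.0995 0.1016]
side jar 1191 [[-0.0296, -0.0384], [0.0318, 0.0251]] [0.0727 0.0883]
side box 2414 [[-0.0334, 0.0312], [0.0323, 0.1101]] [0.0576 0.0596]
top mustard 948 [[-0.0273, -0.1077], [0.0317, -0.0484]] [0.1008 0.1049]
top jar 513 [[-0.0315, -0.0381], [0.0307, 0.0223]] [0.0774 0.0914]
top box 1312 [[-0.0332, 0.0324], [0.0327, 0.1013]] [0.0589 0.063 ]
tcp [ 0.4876 -0.0056  0.1647] tool delta mm [ 126.4 -102.2    4.4] xyaw -92.56 t 20.55 [ 18.  10. -21.  -0. -58. -21.]
side 282 ((0.5836220979690552, -0.1356252282857895), 0.017669575288891792) 0.072920012391471
top 304 ((0.5840175747871399, -0.13789568841457367), 0.01913641393184662) 0.07398660442050209
```

Call:
{"api": "play_rows", "payload": {"steps": [{"ax":0,"ay":0,"az":0,"dx":20,"dy":-16,"dz":0,"claw":0},{"ax":0,"ay":0,"az":0,"dx":35,"dy":-28,"dz":0,"claw":0},{"ax":0,"ay":0,"az":0,"dx":35,"dy":-28,"dz":0,"claw":0},{"ax":0,"ay":0,"az":0,"dx":26,"dy":-22,"dz":0,"claw":0},{"ax":0,"ay":0,"az":0,"dx":10,"dy":-8,"dz":0,"claw":0},{"ax":0,"ay":0,"az":0,"dx":0,"dy":0,"dz":25,"claw":0},{"ax":0,"ay":0,"az":0,"dx":0,"dy":0,"dz":25,"claw":0},{"ax":0,"ay":0,"az":0,"dx":0,"dy":0,"dz":10,"claw":0},{"ax":0,"ay":0,"az":0,"dx":0,"dy":0,"dz":0,"claw":0},{"ax":0,"ay":0,"az":0,"dx":0,"dy":0,"dz":0,"claw":0},{"ax":0,"ay":0,"az":0,"dx":0,"dy":0,"dz":0,"claw":0}]}}

```text
time_s: 21.65
tcp_pos: [0.5859, -0.1356, 0.1075]
ee_rot: [[-0.044, -0.999, 0.003], [-0.999, 0.044, -0.0], [0.0, -0.003, -1.0]]
wrist_force: [-0.4, 0.1, 0.7]
gripper_width: 0.004
gripper_force: 0.0
```

```bash
python3 go.py .5841 -.1367 .08
python3 - <<'E'
from station import *
from h import *
c=capture('side');P=cloud(c);ok=(c['range_z']>0)&(abs(P[...,0]-.584)<.03)&(abs(P[...,1]+.137)<.03);g=c['frame'].max(-1)<70
cv2.imwrite('pics/s6.png',cv2.resize(c['frame'][190:340,280:460],None,fx=4,fy=4,interpolation=cv2.INTER_NEAREST))
for lo in np.arange(.06,.16,.005):
    q=P[ok&g&(P[...,2]>lo)&(P[...,2]<lo+.005)]
    if len(q)>2: print(lo.round(3),len(q),np.percentile(q,[3,97],axis=0)[:,:2].round(3).tolist())
E
```

```text
tcp [ 0.5859 -0.1356  0.1075] tool delta mm [ 1.1  1.8 27.5] xyaw -92.51 t 21.65 [  2.  24. -10.   0. -55.  -5.]
0.13 20 [[0.578, -0.127], [0.594, -0.123]]
0.135 29 [[0.577, -0.126], [0.592, -0.123]]
0.14 31 [[0.577, -0.127], [0.594, -0.123]]
0.145 32 [[0.577, -0.127], [0.594, -0.123]]
0.15 29 [[0.577, -0.126], [0.594, -0.123]]
0.155 39 [[0.576, -0.132], [0.595, -0.123]]
```

View pics/s6.png

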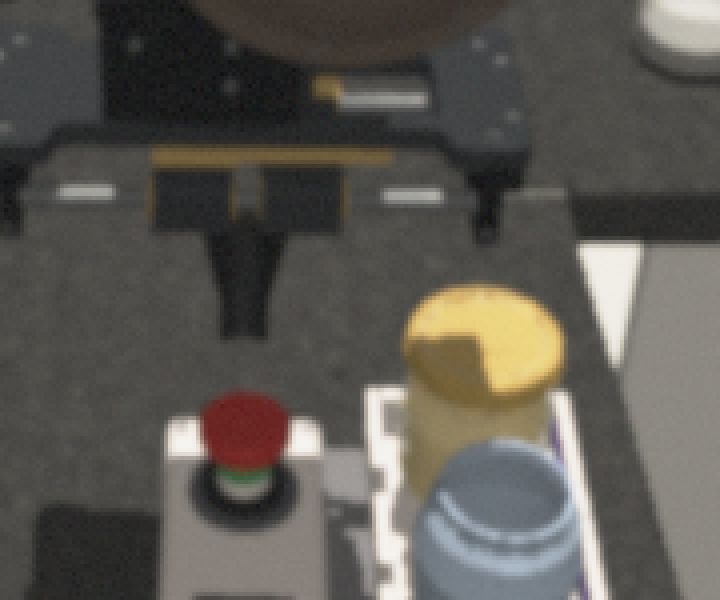

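The closed fingertips are at crop (243,335), z≈0.129, which is TCP + 22 mm, above the red cap at (245,430). A peg on the gripper's body would pass close above the mustard jar, so I turn the gripper 90° before pressing.

Call:
{"api": "play_rows", "payload": {"steps": [{"ax":0,"ay":0,"az":8,"dx":1,"dy":1.8,"dz":0,"claw":0},{"ax":0,"ay":0,"az":8.5,"dx":0,"dy":0,"dz":0,"claw":0},{"ax":0,"ay":0,"az":8.5,"dx":0,"dy":0,"dz":0,"claw":0},{"ax":0,"ay":0,"az":8.5,"dx":0,"dy":0,"dz":0,"claw":0},{"ax":0,"ay":0,"az":8.5,"dx":0,"dy":0,"dz":0,"claw":0},{"ax":0,"ay":0,"az":8.5,"dx":0,"dy":0,"dz":0,"claw":0},{"ax":0,"ay":0,"az":8.5,"dx":0,"dy":0,"dz":0,"claw":0},{"ax":0,"ay":0,"az":8.5,"dx":0,"dy":0,"dz":0,"claw":0},{"ax":0,"ay":0,"az":8.5,"dx":0,"dy":0,"dz":0,"claw":0},{"ax":0,"ay":0,"az":8.5,"dx":0,"dy":0,"dz":0,"claw":0},{"ax":0,"ay":0,"az":5.5,"dx":0,"dy":0,"dz":0,"claw":0},{"ax":0,"ay":0,"az":0,"dx":0,"dy":0,"dz":20,"claw":0},{"ax":0,"ay":0,"az":0,"dx":0,"dy":0,"dz":15,"claw":0},{"ax":0,"ay":0,"az":0,"dx":0,"dy":0,"dz":10,"claw":0},{"ax":0,"ay":0,"az":0,"dx":0,"dy":0,"dz":5,"claw":0},{"ax":0,"ay":0,"az":0,"dx":0,"dy":0,"dz":0,"claw":0},{"ax":0,"ay":0,"az":0,"dx":0,"dy":0,"dz":0,"claw":0}]}}

```text
time_s: 23.4
tcp_pos: [0.5838, -0.1368, 0.0568]
ee_rot: [[-0.999, 0.044, 0.001], [0.044, 0.999, -0.0], [-0.001, -0.0, -1.0]]
wrist_force: [-0.5, -0.6, 0.1]
gripper_width: 0.005
gripper_force: 0.0
```

Call:
{"api": "play_rows", "payload": {"steps": [{"ax":0,"ay":0,"az":0,"dx":0,"dy":0,"dz":1.5,"claw":0},{"ax":0,"ay":0,"az":0,"dx":0,"dy":0,"dz":1.5,"claw":0},{"ax":0,"ay":0,"az":0,"dx":0,"dy":0,"dz":0,"claw":0},{"ax":0,"ay":0,"az":0,"dx":0,"dy":0,"dz":0,"claw":0}]}}

```text
time_s: 23.8
tcp_pos: [0.5832, -0.1367, 0.0531]
ee_rot: [[-0.999, 0.044, 0.0], [0.044, 0.999, -0.0], [-0.0, 0.0, -1.0]]
wrist_force: [1.1, 0.4, 0.1]
gripper_width: 0.005
gripper_force: 0.0
```

Call:
{"api": "play_rows", "payload": {"steps": [{"ax":0,"ay":0,"az":0,"dx":0,"dy":0,"dz":1.5,"claw":0},{"ax":0,"ay":0,"az":0,"dx":0,"dy":0,"dz":1.5,"claw":0},{"ax":0,"ay":0,"az":0,"dx":0,"dy":0,"dz":0,"claw":0},{"ax":0,"ay":0,"az":0,"dx":0,"dy":0,"dz":0,"claw":0}]}}

```text
time_s: 24.2
tcp_pos: [0.5832, -0.1367, 0.0502]
ee_rot: [[-0.999, 0.044, 0.0], [0.044, 0.999, -0.0], [-0.0, -0.0, -1.0]]
wrist_force: [0.5, 1.2, 1.5]
gripper_width: 0.007
gripper_force: 0.7
```

Call:
{"api": "play_rows", "payload": {"steps": [{"ax":0,"ay":0,"az":0,"dx":0,"dy":0,"dz":1,"claw":0},{"ax":0,"ay":0,"az":0,"dx":0,"dy":0,"dz":1,"claw":0},{"ax":0,"ay":0,"az":0,"dx":0,"dy":0,"dz":0,"claw":0},{"ax":0,"ay":0,"az":0,"dx":0,"dy":0,"dz":0,"claw":0}]}}

```text
time_s: 24.6
tcp_pos: [0.5833, -0.1367, 0.0483]
ee_rot: [[-0.999, 0.044, 0.0], [0.044, 0.999, -0.0], [-0.0, -0.0, -1.0]]
wrist_force: [-2.0, 0.0, 5.7]
gripper_width: 0.006
gripper_force: 2.2
```

Call:
{"api": "play_rows", "payload": {"steps": [{"ax":0,"ay":0,"az":0,"dx":0,"dy":0,"dz":1,"claw":0},{"ax":0,"ay":0,"az":0,"dx":0,"dy":0,"dz":1,"claw":0},{"ax":0,"ay":0,"az":0,"dx":0,"dy":0,"dz":0,"claw":0},{"ax":0,"ay":0,"az":0,"dx":0,"dy":0,"dz":0,"claw":0}]}}

```text
time_s: 25.0
tcp_pos: [0.5833, -0.1368, 0.0462]
ee_rot: [[-0.999, 0.044, 0.0], [0.044, 0.999, -0.0], [-0.0, -0.0, -1.0]]
wrist_force: [-0.9, 0.2, 5.4]
gripper_width: 0.005
gripper_force: 2.4
```

Call:
{"api": "play_rows", "payload": {"steps": [{"ax":0,"ay":0,"az":0,"dx":0,"dy":0,"dz":1,"claw":0},{"ax":0,"ay":0,"az":0,"dx":0,"dy":0,"dz":1,"claw":0},{"ax":0,"ay":0,"az":0,"dx":0,"dy":0,"dz":0,"claw":0},{"ax":0,"ay":0,"az":0,"dx":0,"dy":0,"dz":0,"claw":0}]}}

```text
time_s: 25.4
tcp_pos: [0.5833, -0.1367, 0.0443]
ee_rot: [[-0.999, 0.044, 0.0], [0.044, 0.999, -0.0], [-0.0, -0.0, -1.0]]
wrist_force: [-2.1, 1.3, 4.8]
gripper_width: 0.011
gripper_force: 2.8
```

```bash
cat > bt.py <<'E'
from station import *
from h import *
for n in('side','top'):
    c=capture(n);P=cloud(c);b=dict(top=(215,225,255,270),side=(322,280,362,320))[n]
    m=mask(c,'red',b)&(c['range_z']>0);uv=np.argwhere(m);q=P[m];print(n,m.sum(),'rows',uv.min(0),uv.max(0),'z',np.percentile(q[:,2],[5,50,90,97]).round(4))
    if n=='side':
        cv2.imwrite('pics/b.png',cv2.resize(c['frame'][270:340,310:380],None,fx=8,fy=8,interpolation=cv2.INTER_NEAREST))
        h=cv2.cvtColor(c['frame'],cv2.COLOR_BGR2HSV);g=cv2.inRange(h,(45,70,40),(85,255,255))[295:325,325:360];print('green px',(g>0).sum())
c0=dict(np.load('side0.npz'));m=mask(c0,'red',(322,280,362,320));h=cv2.cvtColor(c0['frame'],cv2.COLOR_BGR2HSV);g=cv2.inRange(h,(45,70,40),(85,255,255))[295:325,325:360];uv=np.argwhere(m)
print('start rows',uv.min(0),uv.max(0),'green',(g>0).sum())
for d in(0,.006,.008,.012,.016): print(d,'cap front bottom row',proj(c0,[[.584,-.117,.061-d]]).round(1).tolist())
E
python3 bt.py
```

```text
Traceback (most recent call last):
  File "bt.py", line 5, in <module>
    m=mask(c,'red',b)&(c['range_z']>0);uv=np.argwhere(m);q=P[m];print(n,m.sum(),'rows',uv.min(0),uv.max(0),'z',np.percentile(q[:,2],[5,50,90,97]).round(4))
      ~~~~^^^^^^^^^^^
  File "h.py", line 19, in mask
    return l==1+np.argmax(s[1:,4])
                ~~~~~~~~~^^^^^^^^^
ValueError: attempt to get argmax of an empty sequence
```

```bash
sed -i "s/(0,170,90),(2,255,255)/(0,150,25),(4,255,255)/;s/(172,170,90)/(170,150,25)/" h.py; python3 bt.py
```

```text
side 12 rows [306 337] [308 344] z [0.0601 0.0615 0.0647 0.1144]
green px 32Traceback (most recent call last):
  File "bt.py", line 5, in <module>
    m=mask(c,'red',b)&(c['range_z']>0);uv=np.argwhere(m);q=P[m];print(n,m.sum(),'rows',uv.min(0),uv.max(0),'z',np.percentile(q[:,2],[5,50,90,97]).round(4))
      ~~~~^^^^^^^^^^^
  File "h.py", line 19, in mask
    return l==1+np.argmax(s[1:,4])
                ~~~~~~~~~^^^^^^^^^
    return _wrapfunc(a, 'argmax', axis=axis, out=out, **kwds)
    return bound(*args, **kwds)
ValueError: attempt to get argmax of an empty sequence
```

View pics/b.png

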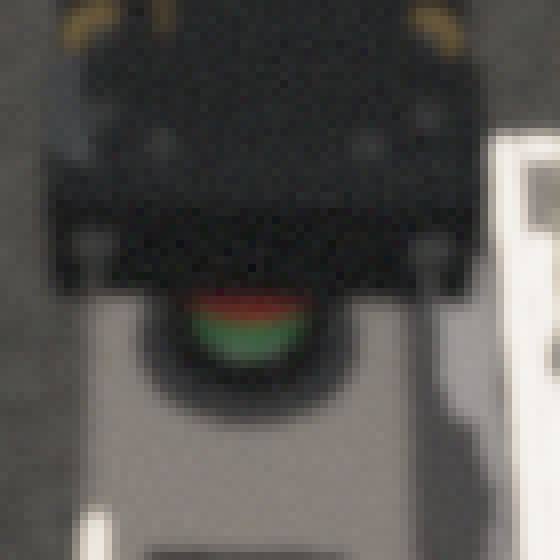

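Before pressing further: the cap's lower edge is now at about row 310 with the whole green ring still showing. That suggests about 6 mm of travel.

```bash
cat > bt.py <<'E'
from station import *
from h import *
def edge(c):
    f=c['frame'][298:325,339:344].astype(float).mean(1); r=f[:,2]-f[:,1]; g=f[:,1]-f[:,2]
    i=np.where(r>15)[0].max(); e=298+i+ (r[i])/(r[i]-r[i+1]) 
    return e.round(2),'green rows',298+np.where(g>6)[0], np.round(f[:,2]-f[:,1]).astype(int)[:24]
c0=dict(np.load('side0.npz'));print('start',edge(c0))
c=capture('side');print('now',edge(c))
for d in(0,.004,.006,.008,.01,.012,.014): print(d,proj(c0,[[.584,-.117,.061-d]]).round(1).tolist()[0][1],end=' ')
E
python3 bt.py
```

```text
start (np.float64(307.76), 'green rows', array([308, 309, 310, 311]), array([149, 149, 149, 148, 144, 132, 115,  93,  62,  27,  -9, -30, -22,
        -6,   3,   5,   4,   3,   0,  -1,  -1,   0,   0,   1]))
now (np.float64(310.17), 'green rows', array([311, 312, 313, 314]), array([  0,  -1,  -1,  -2,   0,  -1,  -1,   4,  20,  43,  54,  42,   6,
       -25, -34, -25, -14,  -6,  -2,  -2,   1,   0,  -1,   0]))
0 309.1 0.004 310.8 0.006 311.6 0.008 312.5 0.01 313.3 0.012 314.1 0.014 315.0
```

Call:
{"api": "play_rows", "payload": {"steps": [{"ax":0,"ay":0,"az":0,"dx":0,"dy":0,"dz":1,"claw":0},{"ax":0,"ay":0,"az":0,"dx":0,"dy":0,"dz":1,"claw":0},{"ax":0,"ay":0,"az":0,"dx":0,"dy":0,"dz":1,"claw":0},{"ax":0,"ay":0,"az":0,"dx":0,"dy":0,"dz":1,"claw":0},{"ax":0,"ay":0,"az":0,"dx":0,"dy":0,"dz":1,"claw":0},{"ax":0,"ay":0,"az":0,"dx":0,"dy":0,"dz":0.7,"claw":0},{"ax":0,"ay":0,"az":0,"dx":0,"dy":0,"dz":0,"claw":0},{"ax":0,"ay":0,"az":0,"dx":0,"dy":0,"dz":0,"claw":0}]}}

```text
time_s: 26.4
tcp_pos: [0.5833, -0.1368, 0.039]
ee_rot: [[-0.999, 0.044, 0.0], [0.044, 0.999, -0.0], [-0.0, -0.0, -1.0]]
wrist_force: [-1.9, 0.9, 7.8]
gripper_width: 0.005
gripper_force: 3.8
```

```bash
python3 bt.py
python3 - <<'E'
from station import *
import cv2
c=capture('side');cv2.imwrite('pics/f.png',cv2.resize(c['frame'][250:430,300:460],None,fx=3,fy=3,interpolation=cv2.INTER_CUBIC))
E
```

```text
start (np.float64(307.76), 'green rows', array([308, 309, 310, 311]), array([149, 149, 149, 148, 144, 132, 115,  93,  62,  27,  -9, -30, -22,
        -6,   3,   5,   4,   3,   0,  -1,  -1,   0,   0,   1]))
now (np.float64(312.37), 'green rows', array([313, 314, 315]), array([ -2,   1,   0,   0,  -2,   0,   0,   0,  -1,   1,   7,  26,  47,
        41,  11, -18, -26, -14,  -4,  -1,   0,  -1,   0,   1]))
0 309.1 0.004 310.8 0.006 311.6 0.008 312.5 0.01 313.3 0.012 314.1 0.014 315.0
```

View pics/f.png

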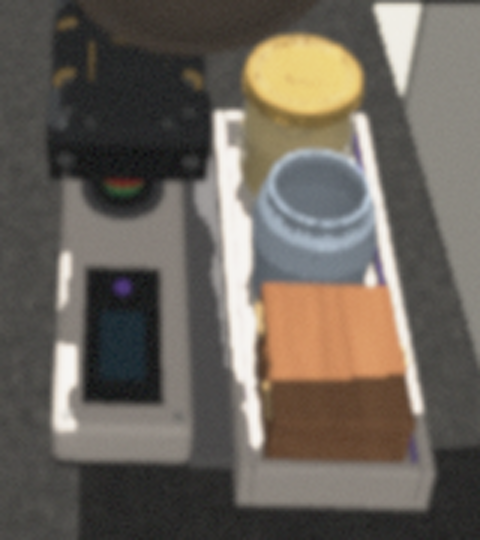

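All three things stand in the tray: mustard at crop (300,100), blue jar at (315,220) and box at (335,370). The green ring at (125,188) is half sunk into the collar, about 11.3 mm of travel. I hold here for over a second and then hand in.

Call:
{"api": "play_rows", "payload": {"steps": [{"ax":0,"ay":0,"az":0,"dx":0,"dy":0,"dz":0.4,"claw":0},{"ax":0,"ay":0,"az":0,"dx":0,"dy":0,"dz":0,"claw":0},{"ax":0,"ay":0,"az":0,"dx":0,"dy":0,"dz":0,"claw":0},{"ax":0,"ay":0,"az":0,"dx":0,"dy":0,"dz":0,"claw":0},{"ax":0,"ay":0,"az":0,"dx":0,"dy":0,"dz":0,"claw":0},{"ax":0,"ay":0,"az":0,"dx":0,"dy":0,"dz":0,"claw":0},{"ax":0,"ay":0,"az":0,"dx":0,"dy":0,"dz":0,"claw":0},{"ax":0,"ay":0,"az":0,"dx":0,"dy":0,"dz":0,"claw":0},{"ax":0,"ay":0,"az":0,"dx":0,"dy":0,"dz":0,"claw":0},{"ax":0,"ay":0,"az":0,"dx":0,"dy":0,"dz":0,"claw":0},{"ax":0,"ay":0,"az":0,"dx":0,"dy":0,"dz":0,"claw":0},{"ax":0,"ay":0,"az":0,"dx":0,"dy":0,"dz":0,"claw":0},{"ax":0,"ay":0,"az":0,"dx":0,"dy":0,"dz":0,"claw":0},{"ax":0,"ay":0,"az":0,"dx":0,"dy":0,"dz":0,"claw":0}]}}

```text
time_s: 27.9
tcp_pos: [0.5833, -0.1368, 0.0386]
ee_rot: [[-0.999, 0.044, 0.0], [0.044, 0.999, -0.0], [-0.0, -0.0, -1.0]]
wrist_force: [-2.3, 1.1, 8.0]
gripper_width: 0.006
gripper_force: 3.9
```

```bash
python3 -c "
from station import *
s=sense();print(s['tcp_pos'],s['wrist_force'],s['time_s']);print(finish_job())"
```

```text
[ 0.58329034 -0.13676097  0.03864002] [-2.25776216  1.07406293  7.96667851] 27.9
the job is handed in; nothing more can be done
None
```

I handed the job in at 27.9 s, and no verdict came back: the blue jar and the wooden box stand in the tray beside the mustard jar, and the gripper holds the button about 12 mm down with about 8 N.

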